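Fit the insert and top plate of a forming die

ROBOT

A 6-joint arm with a two-finger parallel gripper is mounted at the origin on the work surface. World frame = base frame: x ahead of the robot, y to its left, z up, the work surface at z = 0. Lengths are in mm, angles in degrees, forces in N, time in s.
With the tool pointing down it reaches from about 350 to 850 mm from the base axis. Payload 8.1 kg.
Tool frame: the origin (TCP) lies midway between the tips of the shut fingers; the grasp point (between the pads) lies hold_point_z behind it (hold_point_z is the distance from the TCP to the grasp point, in mm); z points along the fingers, x is the direction in which the jaws open and shut, and the axes are right-handed (so a half turn about z gives the same grasp; the last joint's range is limited). The gripper opens to 85 mm and grips with 20 to 120 N. Pads are 22 mm wide; open, the fingers measure 114 mm over their backs; the gripper's body (76 mm by 85 mm) begins 54 mm behind the grasp point. The pads swing forward as they close: fully open they stand 13 mm farther back than shut.
Start: joints at [-76.513, 7.471, 85.268, -0, 87.261, -4.893], TCP at [189.216, -569.388, 231.292] pointing down, gripper open.
Joint ranges: [-169.43, 169.43], [-51.17, 129.36], [1.28, 143.12], [-76.62, 256.62], [0, 156.53], [-152.29, 152.29]. Speed limits (degrees/s): [136.94, 136.94, 159.86, 180, 180, 180].

INTERFACE

Orientations are given as [roll, pitch, yaw] about the fixed x, y, z axes, in that order (R = Rz(yaw) Ry(pitch) Rx(roll)).
In Python, from bench import * gives the robot as it stands.
- The arm moves only by the shell command python3 -m pendant 'ROWS' [OPENING] [FORCE]. ROWS is JSON, a list that holds one entry, the list of rows, each a list of 4 numbers: the shift along the tool's x, y, z normalised to -1 to 1, where 1 is 0.02 m, then the turn about the tool's z normalised to -1 to 1, where 1 is 0.08 rad. A call has exactly 10 rows; each row shifts and turns the pose as measured when the row begins, along the tool's axes as they then stand; what a row does not reach is not made up. A row lasts 1/12 s, in which the tool goes at most 41.7 mm and 7.16 degrees, less where a joint would pass 70% of its speed; a pose out of reach is approached as far as the arm can. A call with a number of a shift or a turn outside -1 to 1 is refused whole. A call with a gripper value outside its range is refused whole. OPENING is the gripper's target within -1 to 1 (fully open at 1, half-way at 0, shut at -1), set as the call begins (- or left out, the last holds). The fingers move at their own pace and stop on an object; FORCE is the grip in N (left out, the last holds). Time passes only in rows, so rows that do not move let the fingers close, or fill a call up. It gives the time, the measured TCP pose, the force and the opening at its end, in the units of the state.
- sense(): the state, without advancing time (a new reading comes with each control period).
- snapshot(name): name is "scene" or "side" or "wrist"; returns the picture (420x560x3 uint8, red, green, blue); there is no depth.
- calibration(name): a dict with "mtx" (3x3 intrinsics, pixels), "world_to_cam" (4x4, takes a point from world to camera coordinates); the wrist camera has in their place "hand_eye" (4x4, takes a point from camera to tool coordinates, whose origin is the TCP and whose axes are the tool frame's). Camera axes: x right, y down, z forward; pixel columns grow to the right and rows downward; lengths in mm; the calibration is good to about 2 mm. The wrist camera is an equidistant fisheye: a pixel r from the principal point sees the ray r / f radians off the axis. A picture is of the moment at which its call begins: read the wrist's pose just before it. calibration takes no time and is no camera call.
- hand_in(): hands the job in, once; it reports no verdict.
The state is a dict: "time": time; "joint_pos": joint angles; "qd": joint speeds; "joint_efforts": joint torques, N m; "tool_pos": TCP position; "tcp_rot": TCP orientation; "ft_force": force on the tool from outside, world axes, zero at the start; "wrist_torque": the same for the moment, N m; "finger_gap": finger opening in mm.
Only numpy, scipy, OpenCV 4.12 (cv2) and the standard library are available. Lean on these libraries where they do the work, as an engineer would, in place of code of your own. Each camera call takes 0.05 s, during which the arm holds its last target.

TASK

Slide the aluminium insert along the die bed between the rails and press it firmly against the end stop for a moment, without ramming it. Only then lower the top plate, kept level, onto the two guide pins over the insert and press it down flat until both spring catches have snapped back over its ends; let go of everything and leave the wrench, spool and carton where they are.

Things in the scene. Friction and masses are not known exactly. Their poses are not given: they have to be found in the camera images.
- bed: Fixed dark steel die bed on the bench: base plate 250 mm (its x) by 350 mm (its y), top at z = 12 mm. Origin on the bench, below where the insert's centre belongs; the base reaches from y = -260 to +90 mm; z up. The insert is fed along +y, sliding on the base plate, between two aluminium rails (inner faces x = +-46.5 mm, y = -55 to +65 mm, top at z = 24 mm).
- lead_in (a point): Middle of the mouth of the rails' flared lead-in, at bed y = -115 mm, on the base plate's top. Here the lead-in's inner faces are 62.5 mm either side of the centre line; they narrow to 46.5 mm at y = -55 mm. 12 mm high like the rails.
- pin_far (a point): Tip of the fixed steel guide pin at bed x = +72 mm, y = 0, z = 75 mm. Pin 12 mm in diameter, tapered to 6 mm over its last 8 mm.
- pin_near (a point): Tip of the other, equal guide pin, at bed x = -72 mm, y = 0, z = 75 mm.
- seat (a point): Centre of the underside of the top plate when it is home: bed x = y = 0, z = 26 mm, lying on the 14 mm insert, which stands 2 mm proud of the rails (without the insert the plate would sink on the rails, leaving only 12 mm below). A plate put on the pins first rests on the noses of both catches, underside at about z = 48 mm; it takes about 5 to 25 N of level downward push to pass them.
- stop: Steel end stop of the bed, a bar across the channel at its +y end, 15 mm thick, top at z = 24 mm. Same origin and axes as the bed: its stopping face is the plane y = +50 mm.
- insert: Loose aluminium plate with six dark round marks, 90 (x) by 100 (y) by 14 mm thick, about 0.3 kg; leading 12 mm (at +y) narrowed to 76 mm. Origin: centre of underside. Starts on the bed's base plate short of the rails, 15 to 19 cm from home, roughly in line, +y end to the stop. Too wide to grasp; slides with 1 to 4 N, more if it rubs. Home: bed x = 0 (+-1.5 mm play), y = 0, z = 12 mm.
- top_plate: Loose steel plate, 180 (x) by 96 (y) by 10 mm thick, about 0.55 kg, two through holes of 13.5 mm diameter at x = +-72 mm, y = 0. On top a grip bar along x, 70 mm long, 16 mm wide, its top 46 mm above the plate's underside. Origin: centre of underside; z up. Starts flat on the bench on the robot's left. Home: on point seat, x along the bed's x, either way round.
- catch_far (a joint): Spring catch at the bed's +x end, m: 0 = sprung fully in, its sloped nose 4 mm over the end of the seated top plate, nose tip 38 mm above the bench; up to 0.009 = pushed outward. Spring force 4 N at 0, 7 N at 0.004.
- catch_near (a joint): Spring catch at the bed's -x end, m: as the other one. If the plate has passed one catch only, it stands tilted, that catch reads 0 and the other stays pushed out about 0.003: press down on that end of the grip bar.
- wrench: Bystander: loose steel wrench 200 mm long lying beyond the bed. Leave alone.
- spool: Bystander: loose aluminium spool, 76 mm in diameter, 64 mm high, standing. Origin: centre of its underside. Leave alone.
- carton: Bystander: closed cardboard carton 90 by 120 by 60 mm on the bench on the robot's right. Origin: centre of its underside. Leave alone.
Things that resemble listed ones, but are neither listed nor needed, are in the scene too. There is more than one size of the top_plate; the job needs the smallest. Of the things like the insert, leave any that is turquoise; of the rest the larger one is meant.

How it is judged (in metres and radians):
On the way, in this order (a step that is already met when the one before it is completed fails the run):
1. the insert is pressed against the end stop, between the rails, with more than 2 N, while the top plate is still away from the bed's pins (contact force between insert and stop above 2 N and y of insert in the frame of bed above -0.0025 m and horizontal distance between top_plate and bed above 0.1 m), for 0.1 s.
2. the top plate is level on both guide pins, over the insert (horizontal distance between top_plate and bed below 0.004 m and z of top_plate in the frame of bed below 0.062 m and angle between the x axis of top_plate and the x axis of bed, either way round below 0.06 rad and angle between top_plate's own z axis and vertical below 0.12 rad and y of insert in the frame of bed above -0.003 m), for 0.1 s.
At the end, for the whole second after the job is handed in: Insert between the rails within 3 mm of the stop; top plate flat on it (underside 24.5 to 27.8 mm up, tilt under 0.025 rad), centred within 3 mm on the pins, turned under 0.04 rad; both catches back within 2.5 mm of fully in; all at rest (y of insert in the frame of bed above -0.003 m and z of insert in the frame of bed below 0.0135 m and horizontal distance between insert and bed below 0.005 m and horizontal distance between top_plate and bed below 0.003 m and angle between the x axis of top_plate and the x axis of bed, either way round below 0.04 rad and z of top_plate in the frame of bed between 0.0245 and 0.0278 m and angle between top_plate's own z axis and vertical below 0.025 rad and value of joint each of catch_far, catch_near below 0.0025 m and linear speed of each of top_plate, insert below 0.01 m/s); the robot touches nothing.
It fails at once if the insert is rammed against the end stop (over 60 N) (contact force between insert and stop above 60 N).
It fails at once if the top plate is tilted more than 0.4 rad (angle between top_plate's own z axis and vertical above 0.4 rad).
It fails at once if the wrench, spool or carton is moved more than 20 mm (distance of any of wrench, spool, carton from where it was at the start of the episode above 0.02 m).
It also fails if it takes over 72 s, if anything falls off the work surface, if the arm or the gripper's body presses on something with over 40 N, if the wrist force passes 120 N, or if a joint passes its speed limit or range.

## Working session

There is one attempt and no reset: what is moved stays moved. The work goes in short steps, Python scripts to look and compute and a shell command to move; the robot and the scene stay as the last step left them, time stands still between calls to the robot, and variables do not carry over. Pictures are saved under pics/ and viewed, and the job is handed in when it is done.

```bash
ls; mkdir -p pics
python3 - <<'E'
from bench import *
import cv2
s=sense(); print(s)
for n in("scene","side","wrist"):
    print(n,calibration(n))
    cv2.imwrite(f"pics/{n}0.png",snapshot(n)[:,:,::-1])
E
```

```text
pics
{'time': 0.0, 'joint_pos': array([-7.65140833e+01,  7.51538517e+00,  8.53295617e+01,  1.29966892e-03,
        8.72618442e+01, -4.89178541e+00]), 'qd': array([-0.02291912, -0.01239605, -0.02116097,  0.09897604,  0.0078401 ,
       -0.11459428]), 'joint_efforts': array([-6.93983820e-04, -5.69394743e+01, -5.00555634e+01, -4.45012176e-05,
        1.47781981e-02, -1.42669620e-06]), 'tool_pos': array([ 189.08022166, -568.84600212,  230.23884173]), 'tcp_rot': array([-1.79989600e+02,  1.06291383e-01, -7.16223516e+01]), 'ft_force': array([-0.1564495 , -0.55156824,  0.78881721]), 'wrist_torque': array([-0.01576115,  0.0426103 , -0.03589976]), 'finger_gap': 85.28774172360872}
scene {'mtx': array([[478.63307927,   0.        , 279.54559512],
       [  0.        , 478.63307927, 214.92815216],
       [  0.        ,   0.        ,   1.        ]]), 'world_to_cam': array([[-3.91673016e-01,  9.20050383e-01,  9.97705222e-03,
         1.88163299e+02],
       [ 6.91542834e-01,  3.01513470e-01, -6.56397849e-01,
        -3.04131516e+02],
       [-6.06927308e-01, -2.50193766e-01, -7.54348939e-01,
       
[... 454 characters left out ...]
+02],
       [ 2.74789166e-01, -5.96184237e-01, -7.54357521e-01,
         1.22880754e+03],
       [ 0.00000000e+00,  0.00000000e+00,  0.00000000e+00,
         1.00000000e+00]])}
wrist {'mtx': array([[325.1922621 ,   0.        , 278.86960003],
       [  0.        , 325.1922621 , 205.05263102],
       [  0.        ,   0.        ,   1.        ]]), 'hand_eye': array([[ 9.99999922e-01,  2.10760399e-04, -3.33481586e-04,
         7.70097046e-01],
       [-1.03031726e-04,  9.55518783e-01,  2.94930236e-01,
        -7.54033160e+01],
       [ 3.80807534e-04, -2.94930178e-01,  9.55518731e-01,
        -1.42564946e+02],
       [ 0.00000000e+00,  0.00000000e+00,  0.00000000e+00,
         1.00000000e+00]])}
```

View pics/scene0.png

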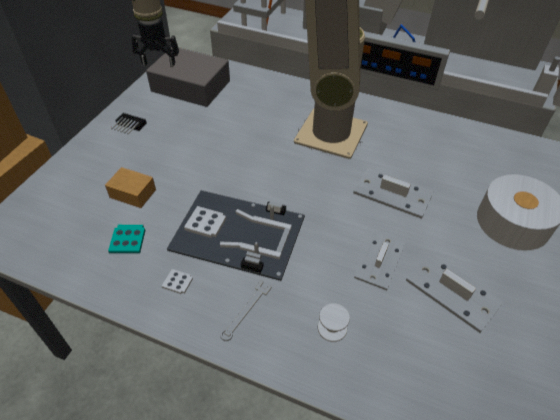

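View pics/side0.png

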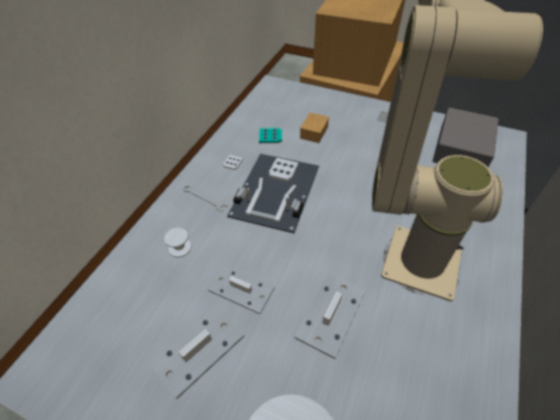

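View pics/wrist0.png

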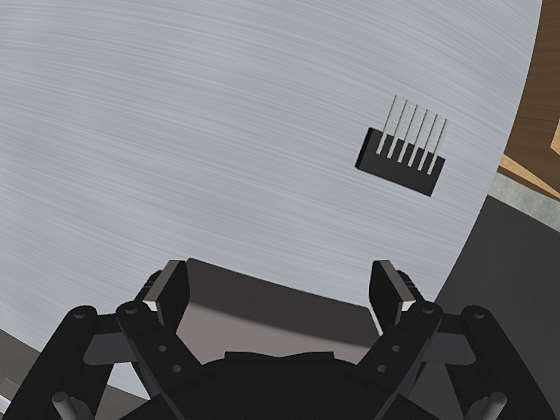

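The scene image shows the bed at about (240,233) with the insert on it at (205,221). There are three top plates; the one at (380,262) looks smallest (side view: (240,290)). I'll zoom in for precise pixels.

Run:
```python
import cv2
a=cv2.imread("pics/scene0.png"); b=cv2.imread("pics/side0.png")
def z(im,x0,y0,w,h,k,n):
    c=cv2.resize(im[y0:y0+h,x0:x0+w],None,fx=k,fy=k,interpolation=cv2.INTER_CUBIC)
    for i in range(0,w,20):
        cv2.putText(c,str(x0+i),(i*k,10),0,.35,(0,0,255),1); cv2.line(c,(i*k,12),(i*k,18),(0,0,255),1)
    for i in range(0,h,20):
        cv2.putText(c,str(y0+i),(0,i*k+4),0,.35,(0,0,255),1)
    cv2.imwrite(n,c)
z(a,165,185,150,95,5,"pics/z1.png")
z(b,220,150,110,85,7,"pics/z2.png")
z(a,340,165,160,120,5,"pics/z3.png")
z(b,200,255,170,110,4,"pics/z4.png")
```

```text
(no output)
```

View pics/z1.png

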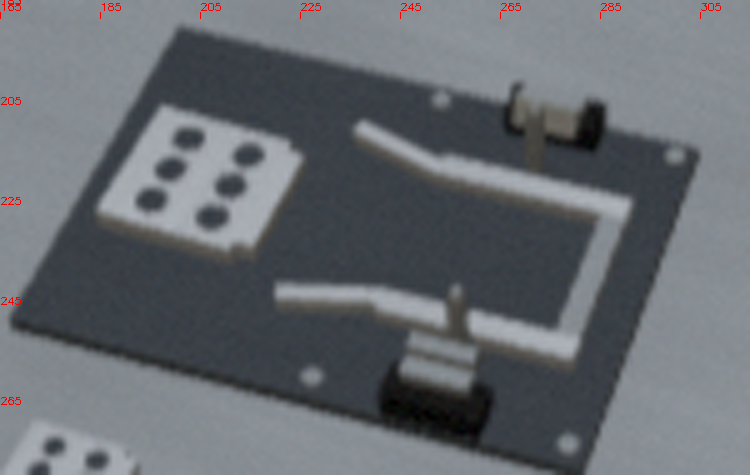

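View pics/z2.png

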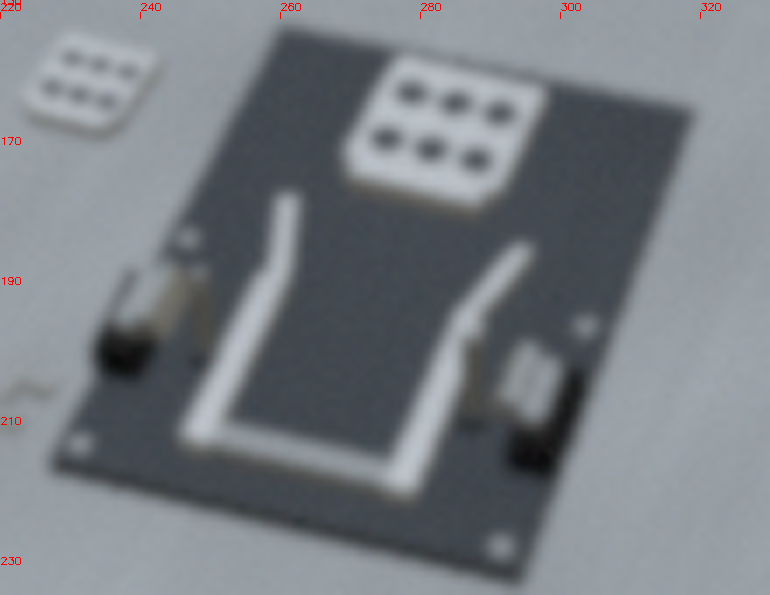

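View pics/z3.png

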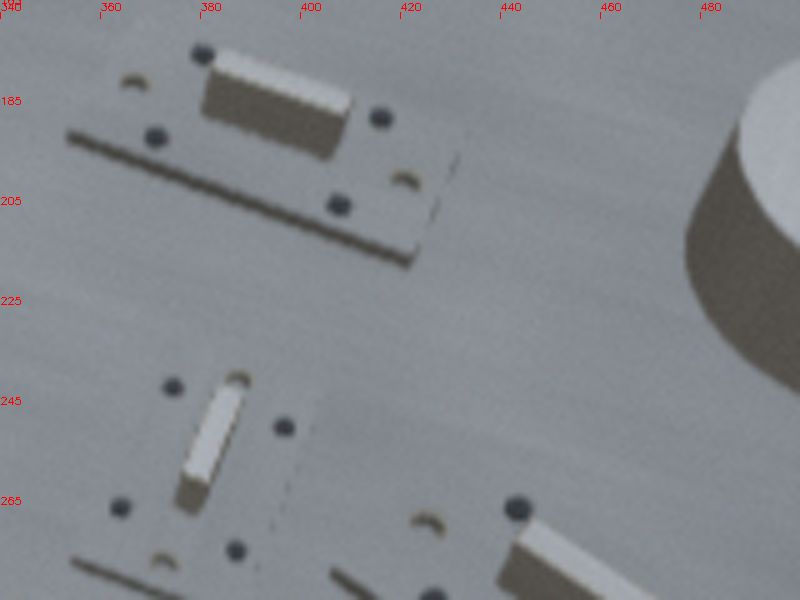

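View pics/z4.png

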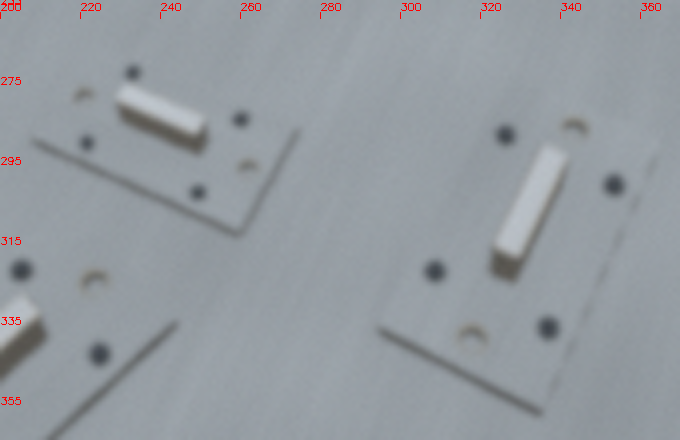

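```bash
cat > h.py <<'E'
import numpy as np, cv2
from scipy.optimize import least_squares
from scipy.spatial.transform import Rotation as R
import bench
from bench import *
C={n:calibration(n) for n in("scene","side","wrist")}
def proj(n,P):
    P=np.atleast_2d(P);T=C[n]["world_to_cam"];K=C[n]["mtx"]
    q=P@T[:3,:3].T+T[:3,3]; return (q@K.T)[:,:2]/q[:,2:3]
def Tw(s):
    M=np.eye(4);M[:3,:3]=R.from_euler("xyz",s["tcp_rot"],degrees=True).as_matrix();M[:3,3]=s["tool_pos"];return M
def projw(M,P):
    P=np.atleast_2d(P);W=M@C["wrist"]["hand_eye"];K=C["wrist"]["mtx"]
    q=(P-W[:3,3])@W[:3,:3]
    r=np.hypot(q[:,0],q[:,1]);th=np.arctan2(r,q[:,2]);f=K[0,0]
    return np.c_[K[0,2]+f*th*q[:,0]/r,K[1,2]+f*th*q[:,1]/r]
def rayw(M,px):
    K=C["wrist"]["mtx"];W=M@C["wrist"]["hand_eye"]
    d=(np.atleast_2d(px)-K[:2,2]);r=np.linalg.norm(d,axis=1);th=r/K[0,0]
    v=np.c_[d/r[:,None]*np.sin(th)[:,None],np.cos(th)]
    return W[:3,3],v@W[:3,:3].T
def onz(M,px,z):
    o,v=rayw(M,px);t=(z-o[2])/v[:,2];return o+v*t[:,None]
def ray(n,px):
    T=C[n]["world_to_cam"];K=C[n]["mtx"]
    v=np.c_[np.atleast_2d(px),np.ones(len(np.atleast_2d(px)))]@np.linalg.inv(K).T
    return -T[:3,:3].T@T[:3,3], v@T[:3,:3]
def tri(rays):
    A=np.zeros((3,3));b=np.zeros(3)
    for o,v in rays:
        v=v/np.linalg.norm(v);Q=np.eye(3)-np.outer(v,v);A+=Q;b+=Q@o
    X=np.linalg.solve(A,b); return X
def place(L,p):
    c,s=np.cos(p[2]),np.sin(p[2]);L=np.atleast_2d(L)
    z=L[:,2]+(p[3] if len(p)>3 else 0)
    return np.c_[p[0]+c*L[:,0]-s*L[:,1],p[1]+s*L[:,0]+c*L[:,1],z]
def fit(obs,p0):
    # obs: list of (projector, local pts, pixels)
    f=lambda p:np.concatenate([(pr(place(L,p))-np.array(px)).ravel() for pr,L,px in obs])
    r=least_squares(f,p0,loss="soft_l1",f_scale=2.0,x_scale=[10,10,.05,10][:len(p0)]); return r.x,np.round(f(r.x).reshape(-1,2),1)
E
cat > m1.py <<'E'
from h import *
print([k for k in dir(bench) if not k.startswith("_")], getattr(bench,"hold_point_z",None))
S=lambda P:proj("scene",P); D=lambda P:proj("side",P)
def u(o,k,l): return [(o[0]+a/k,o[1]+b/k) for a,b in l]
bs=u((165,185),5,[(181,28),(700,152),(12,325),(457,290),(537,108)])
Ls=np.array([(-125,-260,12),(-125,90,12),(125,-260,12),(72,0,75),(-72,0,75)],float)
bd=u((220,150),7,[(280,28),(692,110),(522,583),(52,465),(200,268),(474,335)])
Ld=np.array([(125,-260,12),(-125,-260,12),(-125,90,12),(125,90,12),(72,0,75),(-72,0,75)],float)
for fr in(0,1):
    p,r=fit([(S,Ls,bs),(D,Ld,bd)],[600,-50,0.5]+[0]*fr); print("bed",p,np.degrees(p[2]),r.tolist())
# insert rear corners/front corners (top)
i_s=u((165,185),5,[(162,105),(97,210),(302,155),(252,248)]); Li=np.array([(-45,-50,14),(45,-50,14),(-38,50,14),(38,50,14)],float)
i_d=u((220,150),7,[(397,52),(547,88)]); Lj=np.array([(45,-50,14),(-45,-50,14)],float)
q,r=fit([(S,Li,i_s),(D,Lj,i_d)],[600,-200,p[2],12]);print("ins",q,np.degrees(q[2]),r.tolist())
c,s=np.cos(p[2]),np.sin(p[2]);d=q[:2]-p[:2];print("ins in bed",c*d[0]+s*d[1],-s*d[0]+c*d[1])
# small plate: bar top corners & plate bottom corners
ps=u((340,165),5,[(222,382),(245,387),(180,472),(210,484)]); 
pd=u((200,255),4,[(123,83),(207,122),(200,135),(117,97),(33,141),(240,234),(298,131)])
t=[tri([( ray("scene",a)[0],ray("scene",a)[1][0]),(ray("side",b)[0],ray("side",b)[1][0])]) for a,b in
 [(u((340,165),5,[(233,384)])[0],u((200,255),4,[(203,128)])[0]),(u((340,165),5,[(195,478)])[0],u((200,255),4,[(120,90)])[0])]]
print("bar ends",t,np.linalg.norm(t[0]-t[1]))
E
python3 m1.py
```

```text
['PlanningError', 'calibration', 'hand_in', 'hold_point_z', 'sense', 'snapshot'] 18.700000000000003
bed [ 5.51003866e+02 -1.57721950e+01  1.09442025e-01] 6.270566158392672 [[-0.4, -1.6], [0.4, -2.3], [-0.4, -2.0], [0.8, -1.2], [0.2, -1.4], [-1.2, -0.6], [-0.7, -0.5], [-0.8, -0.8], [-1.7, -0.3], [-1.2, 1.0], [-1.2, 0.1]]
bed [ 5.49995741e+02 -1.88571068e+01  1.06778289e-01 -7.64285661e+00] 6.1179452850946925 [[-0.6, -0.6], [-0.4, -1.1], [-0.7, -1.2], [-0.1, -0.1], [-0.5, -0.2], [-0.3, 0.4], [-0.1, 0.6], [-0.3, 0.0], [-0.8, 0.4], [-0.3, 1.9], [-0.6, 1.1]]
ins [ 5.73282567e+02 -2.04488896e+02  5.36290720e-02  7.35431992e+00] 3.07271948684026 [[-0.2, -0.2], [-0.7, -0.3], [0.3, -0.1], [-0.2, -0.5], [-0.4, 0.7], [-0.6, 0.7]]
ins in bed 3.3703984375502323 -187.05634980080148
bar ends [array([449.33833341, 320.0437691 ,  41.09147906]), array([521.77612871, 316.70800366,  40.60983653])] 72.51616025839297
```

```bash
cat >> h.py <<'E'
def plan(tx,ty,tz,psi,n=10,s=None,eff=1.0):
    s=s or sense();p=np.array(s["tool_pos"]);y=s["tcp_rot"][2]
    dpsi=(psi-y+180)%360-180
    print("at",np.round(p,1),round(y,1),"dpsi",round(dpsi,1))
    d=(np.array([tx,ty,tz])-p)/n/eff; rows=[]
    for i in range(n):
        a=np.radians(y+dpsi*i/n)
        rows.append([round(float(v),2) for v in ((d[0]*np.cos(a)+d[1]*np.sin(a))/20,(d[0]*np.sin(a)-d[1]*np.cos(a))/20,-d[2]/20,-dpsi/n/eff/np.degrees(.08))])
    for r in rows: print(r)
E
python3 -c "
from h import *
plan(565,-165,230,6.2,24)"
```

```text
at [ 189.1 -569.   230.5] -71.6 dpsi 77.8
[-0.55, -1.01, 0.0, -0.71]
[-0.49, -1.04, 0.0, -0.71]
[-0.43, -1.06, 0.0, -0.71]
[-0.37, -1.09, 0.0, -0.71]
[-0.31, -1.11, 0.0, -0.71]
[-0.25, -1.12, 0.0, -0.71]
[-0.18, -1.13, 0.0, -0.71]
[-0.12, -1.14, 0.0, -0.71]
[-0.06, -1.15, 0.0, -0.71]
[0.01, -1.15, 0.0, -0.71]
[0.08, -1.15, 0.0, -0.71]
[0.14, -1.14, 0.0, -0.71]
[0.2, -1.13, 0.0, -0.71]
[0.27, -1.12, 0.0, -0.71]
[0.33, -1.1, 0.0, -0.71]
[0.39, -1.08, 0.0, -0.71]
[0.45, -1.06, 0.0, -0.71]
[0.51, -1.03, 0.0, -0.71]
[0.57, -1.0, 0.0, -0.71]
[0.62, -0.96, 0.0, -0.71]
[0.68, -0.93, 0.0, -0.71]
[0.73, -0.89, 0.0, -0.71]
[0.78, -0.85, 0.0, -0.71]
[0.83, -0.8, 0.0, -0.71]
```

```bash
python3 -m pendant '[[[-0.5,-0.95,0,-0.7],[-0.45,-0.95,0,-0.7],[-0.4,-1,0,-0.7],[-0.35,-1,0,-0.7],[-0.3,-1,0,-0.7],[-0.25,-1,0,-0.7],[-0.2,-1,0,-0.7],[-0.1,-1,0,-0.7],[-0.05,-1,0,-0.7],[0,-1,0,-0.7]]]' 0.2; python3 -c "
from h import *
plan(565,-165,230,6.2,15)"
```

```text
time: 0.98
tool_pos: [329.7, -409.7, 226.0]
tcp_rot: [-179.8, 0.5, -38.5]
ft_force: [-0.5, -0.1, -0.0]
finger_gap: 51.1
at [ 329.7 -409.7  226. ] -38.5 dpsi 44.7
[0.11, -1.13, -0.01, -0.65]
[0.16, -1.12, -0.01, -0.65]
[0.22, -1.11, -0.01, -0.65]
[0.28, -1.1, -0.01, -0.65]
[0.34, -1.08, -0.01, -0.65]
[0.39, -1.06, -0.01, -0.65]
[0.45, -1.04, -0.01, -0.65]
[0.5, -1.02, -0.01, -0.65]
[0.55, -0.99, -0.01, -0.65]
[0.6, -0.96, -0.01, -0.65]
[0.65, -0.92, -0.01, -0.65]
[0.7, -0.89, -0.01, -0.65]
[0.74, -0.85, -0.01, -0.65]
[0.79, -0.81, -0.01, -0.65]
[0.83, -0.77, -0.01, -0.65]
```

```bash
python3 -m pendant '[[[0.15,-1,0,-0.7],[0.2,-1,0,-0.7],[0.25,-1,0,-0.7],[0.3,-1,0,-0.7],[0.4,-1,0,-0.7],[0.45,-1,0,-0.7],[0.5,-1,0,-0.7],[0.55,-1,0,-0.7],[0.6,-0.95,0,-0.7],[0.65,-0.9,0,-0.7]]]'
python3 - <<'E'
from h import *
s=sense();np.save("w1.npy",Tw(s));cv2.imwrite("pics/w1.png",snapshot("wrist")[:,:,::-1]);print(s["tool_pos"],s["tcp_rot"])
plan(565,-165,230,6.2,6)
E
```

```text
time: 1.82
tool_pos: [487.7, -248.4, 223.4]
tcp_rot: [-179.4, 0.5, -4.8]
ft_force: [-0.1, 0.0, 0.2]
finger_gap: 51.1
[ 487.6981489  -248.36077528  223.35763624] [-179.41970649    0.52470068   -4.83262491]
at [ 490.  -245.4  223.3] -4.5 dpsi 10.7
[0.57, -0.72, -0.06, -0.39]
[0.59, -0.7, -0.06, -0.39]
[0.61, -0.68, -0.06, -0.39]
[0.64, -0.66, -0.06, -0.39]
[0.66, -0.64, -0.06, -0.39]
[0.67, -0.62, -0.06, -0.39]
```

View pics/w1.png

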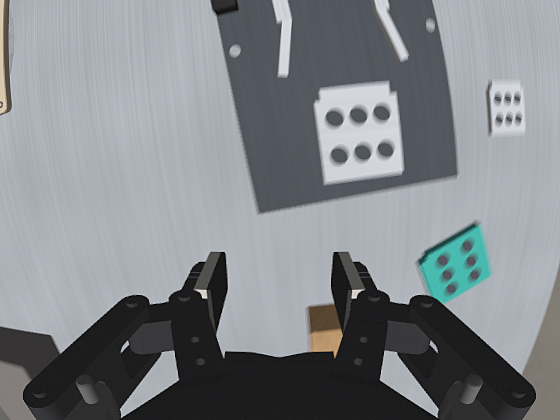

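Insert is seen at (360,130) on the bed, bed rear corners at (260,212) and (457,176). The arm was still settling, so I'll take a second, steadier view further forward.

```bash
python3 -m pendant '[[[0.6,-0.7,0,-0.4],[0.6,-0.7,0,-0.4],[0.6,-0.7,0,-0.4],[0.6,-0.7,0,-0.4],[0.6,-0.6,0,-0.4],[0.5,-0.5,0,-0.3],[0,0,0,0],[0,0,0,0],[0,0,0,0],[0,0,0,0]]]'
python3 - <<'E'
from h import *
s=sense();np.save("w2.npy",Tw(s));im=snapshot("wrist")[:,:,::-1];cv2.imwrite("pics/w2.png",im);print(s["tool_pos"],s["tcp_rot"],s["ft_force"])
cv2.imwrite("pics/w2a.png",cv2.resize(im[:300,140:540],None,fx=2,fy=2,interpolation=cv2.INTER_CUBIC))
E
```

```text
time: 2.7
tool_pos: [561.7, -161.7, 220.2]
tcp_rot: [-179.1, 0.6, 6.7]
ft_force: [0.3, -1.2, 0.1]
finger_gap: 51.1
[ 561.72827681 -161.73675104  220.23232881] [-179.08618094    0.62988109    6.67013229] [ 0.29799336 -1.19771565  0.08080707]
```

View pics/w2a.png

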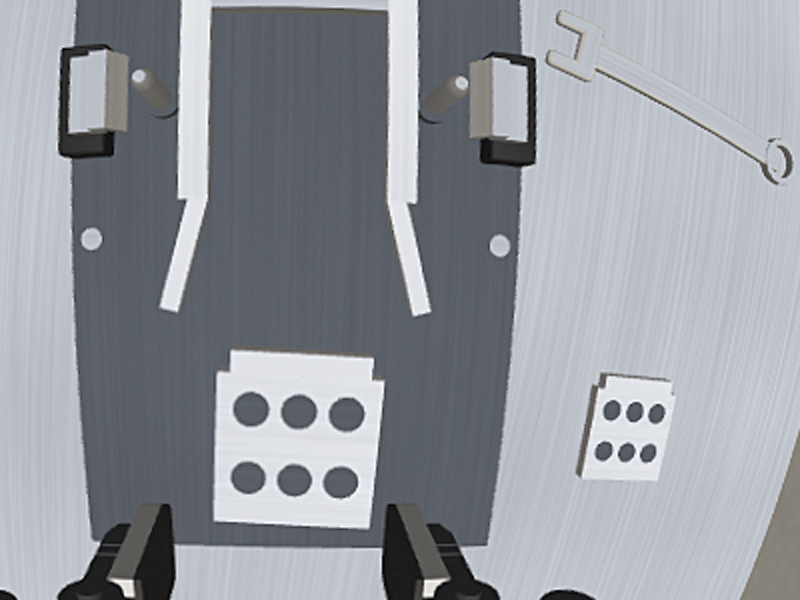

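```bash
cat > m2.py <<'E'
from h import *
M=np.load("w2.npy");W=lambda P:projw(M,P)
u=lambda l:[(140+a/2-.25,b/2-.25) for a,b in l]
L=np.array([(-72,0,75),(72,0,75),(-125,-260,12),(125,-260,12),(-62.5,-115,24),(62.5,-115,24),(-46.5,-55,24),(46.5,-55,24)],float)
px=u([(140,76),(461,83),(93,541),(487,545),(179,312),(412,316),(208,203),(388,207)])
for p0 in([550,-17,.11],[550,-17,.11,0]):
    p,r=fit([(W,L,px)],p0);print("bed",p,np.degrees(p[2]),r.tolist())
    if len(p)==3:pb=p
Li=np.array([(-45,-50,14),(45,-50,14),(-45,38,14),(45,38,14),(-38,50,14),(38,50,14)],float)
qx=u([(214,521),(369,528),(217,371),(384,380),(231,350),(374,357)])
q,r=fit([(W,Li+[0,0,12],qx)],[570,-200,.05]);print("ins",q,np.degrees(q[2]),r.tolist())
print("free z",fit([(W,Li,qx)],[570,-200,.05,12]))
c,s=np.cos(pb[2]),np.sin(pb[2]);d=q[:2]-pb[:2];print("ins in bed",c*d[0]+s*d[1],-s*d[0]+c*d[1],np.degrees(q[2]-pb[2]))
E
python3 m2.py
```

```text
bed [ 5.54112575e+02 -2.02247601e+01  1.04347078e-01] 5.978647160567419 [[-0.4, 0.5], [0.6, 0.3], [-0.6, 0.8], [0.6, 1.4], [-0.5, 0.4], [0.6, 0.3], [-0.1, -1.9], [-0.2, -2.3]]
bed [ 5.54130059e+02 -2.03036883e+01  1.04525868e-01 -2.20457347e+00] 5.9888910976645615 [[0.1, 1.2], [0.0, 0.9], [-0.1, 0.1], [0.2, 0.7], [-0.1, 0.2], [0.3, 0.1], [0.2, -1.8], [-0.6, -2.2]]
ins [ 5.75320083e+02 -2.04947191e+02  6.68667993e-02] 3.831185390857028 [[0.0, -0.3], [0.1, -0.2], [0.0, 0.2], [0.2, 0.0], [-0.1, -0.0], [-0.2, 0.3]]
free z (array([ 5.75286074e+02, -2.04764049e+02,  6.68737542e-02,  1.26566094e+01]), array([[-0.1, -0.2],
       [ 0.1, -0.1],
       [-0.1,  0.1],
       [ 0.3,  0. ],
       [-0.2, -0.1],
       [-0.2,  0.2]]))
ins in bed 1.8518694017742199 -185.92661326719565 -2.147461769710391
```

Run:
```python
from h import *
o,v=ray("scene",[(131,180),(108,178),(121,171),(155,183),(143,195)])
for d in v: print(o+d*(60-o[2])/d[2])
plan(583.9,-293.6,40,6.0,10)
```

```text
[ 547.15773425 -479.86636396   60.        ]
[ 568.62920324 -551.20064885   60.        ]
[ 525.74761268 -532.58104019   60.        ]
[ 528.32834275 -403.70917596   60.        ]
[ 586.94885337 -408.9271607    60.        ]
at [ 561.6 -161.9  220.3] 6.7 dpsi -0.7
[0.03, 0.67, 0.9, 0.01]
[0.03, 0.67, 0.9, 0.01]
[0.04, 0.67, 0.9, 0.01]
[0.04, 0.67, 0.9, 0.01]
[0.04, 0.67, 0.9, 0.01]
[0.04, 0.67, 0.9, 0.01]
[0.04, 0.67, 0.9, 0.01]
[0.04, 0.67, 0.9, 0.01]
[0.04, 0.67, 0.9, 0.01]
[0.04, 0.67, 0.9, 0.01]
```

```bash
python3 -m pendant '[[[0.04,0.95,0.8,0],[0.04,0.95,0.8,0],[0.04,0.95,0.8,0],[0.04,0.95,0.8,0],[0.04,0.95,0.8,0],[0.04,0.95,0.8,0],[0.04,0.9,0.9,0.1],[0,0,0.9,0],[0,0,0.9,0],[0,0,0.9,0]]]'; python3 -c "
from h import *
plan(583.9,-293.6,15,6.0,10)"
```

```text
time: 3.58
tool_pos: [581.2, -306.6, 52.5]
tcp_rot: [-179.6, -0.1, 5.5]
ft_force: [0.1, -0.1, -0.4]
finger_gap: 51.4
at [ 581.2 -306.6   52.5] 5.5 dpsi 0.5
[0.02, -0.06, 0.19, -0.01]
[0.02, -0.06, 0.19, -0.01]
[0.02, -0.06, 0.19, -0.01]
[0.02, -0.06, 0.19, -0.01]
[0.02, -0.06, 0.19, -0.01]
[0.02, -0.06, 0.19, -0.01]
[0.02, -0.06, 0.19, -0.01]
[0.02, -0.06, 0.19, -0.01]
[0.02, -0.06, 0.19, -0.01]
[0.02, -0.06, 0.19, -0.01]
```

```bash
python3 -m pendant '[[[0.04,-0.1,0.4,0],[0.04,-0.1,0.4,0],[0.04,-0.1,0.4,0],[0.04,-0.1,0.3,-0.05],[0,0,0.2,-0.05],[0,0,0.1,0],[0,0,0,0],[0,0,0,0],[0,0,0,0],[0,0,0,0]]]'
python3 - <<'E'
from h import *
plan(583.9,-293.6,15,6.0,1)
s=sense();np.save("w3.npy",Tw(s));im=snapshot("wrist")[:,:,::-1];cv2.imwrite("pics/w3.png",im)
cv2.imwrite("pics/s3.png",cv2.resize(snapshot("side")[120:260,200:360,::-1],None,fx=4,fy=4,interpolation=2))
E
```

```text
time: 4.42
tool_pos: [582.1, -298.6, 13.5]
tcp_rot: [-179.6, 0.0, 5.8]
ft_force: [0.6, -0.5, 0.3]
finger_gap: 51.7
at [ 582.1 -298.6   13.5] 5.8 dpsi 0.2
[0.12, -0.24, -0.08, -0.04]
```

View pics/w3.png

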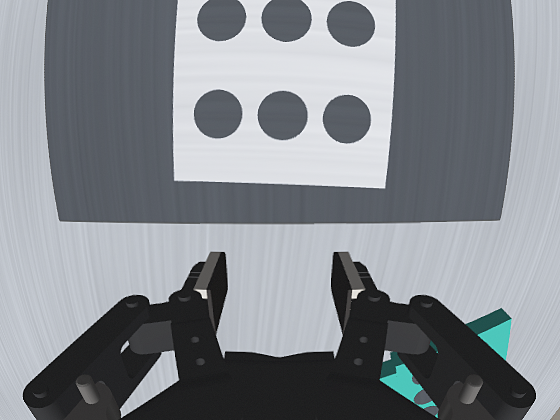

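View pics/s3.png

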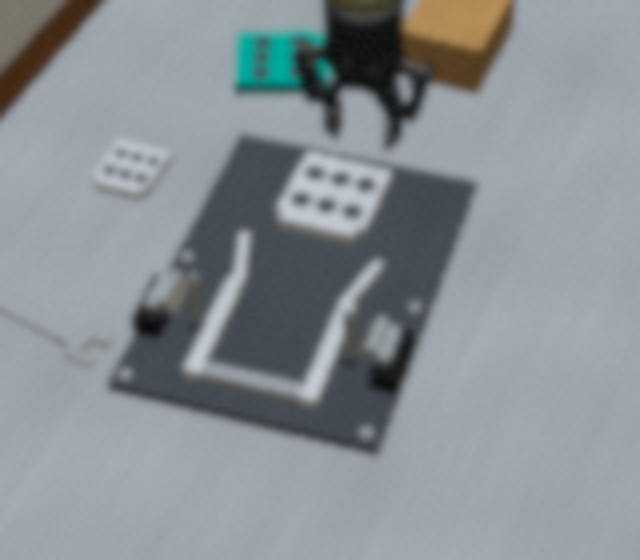

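Insert rear edge is at row ~185, columns 174–385, centred between the fingers (225…333). Fingers are clear of the bed. I'll raise slightly and start the push.

```bash
python3 -m pendant '[[[0.09,-0.4,-0.12,-0.03],[0,-0.6,-0.03,0],[0,-0.5,-0.03,0],[0,-0.3,-0.02,0],[0,-0.3,-0.02,0],[0,-0.4,-0.02,0],[0,-0.4,-0.02,0],[0,-0.4,-0.02,0],[0,-0.4,-0.02,0],[0,-0.4,-0.02,0]]]'
cat > chk.py <<'E'
from h import *
import sys
s=sense();B=np.array([554.1,-20.2]);a=np.radians(6.0)
d=s["tool_pos"][:2]-B;f=s["ft_force"]
print("t %.2f xb %.1f yb %.1f z %.1f psi %.2f rp %s Fb %.1f %.1f %.1f"%(s["time"],np.cos(a)*d[0]+np.sin(a)*d[1],-np.sin(a)*d[0]+np.cos(a)*d[1],s["tool_pos"][2],s["tcp_rot"][2],np.round(s["tcp_rot"][:2],1),np.cos(a)*f[0]+np.sin(a)*f[1],-np.sin(a)*f[0]+np.cos(a)*f[1],f[2]))
if len(sys.argv)>1:
    np.save(sys.argv[1]+".npy",Tw(s));cv2.imwrite("pics/"+sys.argv[1]+".png",snapshot("wrist")[:,:,::-1])
E
python3 chk.py w4
```

```text
time: 5.35
tool_pos: [575.5, -210.3, 22.5]
tcp_rot: [-179.8, -0.1, 5.9]
ft_force: [-0.0, -0.9, 0.0]
finger_gap: 51.2
t 5.35 xb 1.4 yb -191.2 z 22.5 psi 5.92 rp [-1.798e+02 -1.000e-01] Fb -0.1 -0.9 0.0
```

View pics/w4.png

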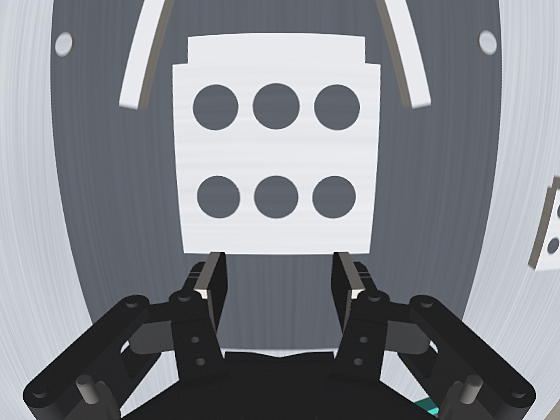

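```bash
python3 -m pendant '[[[0,0.05,0.2,0],[0,0,0.15,0],[0,-0.3,0,0],[0,-0.5,0,0],[0,-0.5,0,0],[0,-0.5,0,0],[0,-0.5,0,0],[0,-0.5,0,0],[0,-0.5,0,0],[0,-0.3,0,0]]]';python3 chk.py w5;  python3 - <<'E'
from h import *
for n,px in(("w4",[(184,252),(370,252),(188,38),(365,38)]),):
    M=np.load(n+".npy");P=onz(M,px,26);c,s=np.cos(np.radians(6)),np.sin(np.radians(6));d=P[:,:2]-[554.1,-20.2]
    print(np.c_[c*d[:,0]+s*d[:,1],-s*d[:,0]+c*d[:,1]].round(1))
E
```

```text
time: 6.23
tool_pos: [570.3, -134.5, 19.8]
tcp_rot: [179.9, -0.5, 6.0]
ft_force: [0.4, -2.5, 3.1]
finger_gap: 51.2
t 6.23 xb 4.1 yb -115.4 z 19.8 psi 5.98 rp [179.9  -0.5] Fb 0.1 -2.5 3.1
[[ -44.5 -183.4]
 [  45.9 -183.5]
 [ -37.3  -84.3]
 [  38.8  -84.6]]
```

View pics/w5.png

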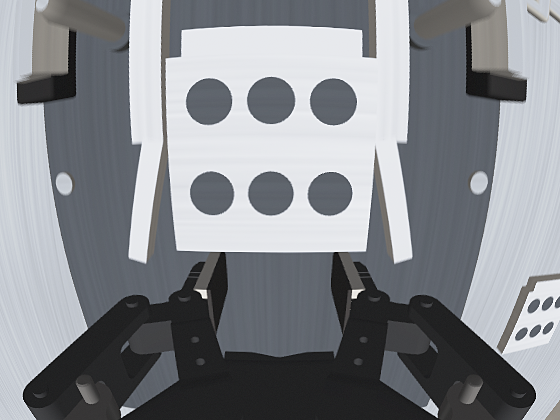

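```bash
python3 -m pendant '[[[0,0.2,0,0],[-0.2,0,0.1,0],[0,0,0,0],[0,-0.2,0,0],[-0.01,-0.35,0,0],[-0.01,-0.4,0,0],[-0.01,-0.4,0,0],[-0.01,-0.4,0,0],[-0.01,-0.4,0,0],[0,-0.2,0,0]]]';python3 chk.py w6
```

```text
time: 7.12
tool_pos: [558.7, -87.3, 16.3]
tcp_rot: [180.0, -0.3, 5.9]
ft_force: [0.4, -1.6, 0.6]
finger_gap: 51.3
t 7.12 xb -2.4 yb -67.2 z 16.3 psi 5.93 rp [180.   -0.3] Fb 0.2 -1.6 0.6
```

View pics/w6.png

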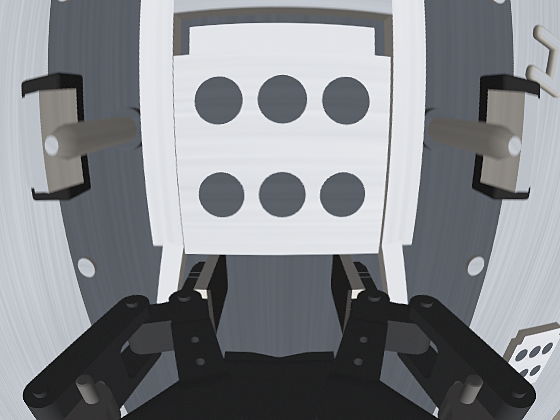

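```bash
python3 -m pendant '[[[0.02,-0.08,0,0],[0.02,-0.08,0,0],[0.02,-0.08,0,0],[0.02,-0.05,0,0],[0.02,-0.04,0,0],[0,-0.04,0,0],[0,-0.04,0,0],[0,-0.04,0,0],[0,-0.04,0,0],[0,-0.04,0,0]]]';python3 chk.py w7
```

```text
time: 8.0
tool_pos: [559.1, -79.8, 16.2]
tcp_rot: [179.6, -0.2, 5.9]
ft_force: [-1.3, -6.0, 0.2]
finger_gap: 51.0
t 8.00 xb -1.3 yb -59.8 z 16.2 psi 5.94 rp [179.6  -0.2] Fb -1.9 -5.9 0.2
```

```bash
python3 -m pendant '[[[0,-0.05,0,0],[0,-0.05,0,0],[0,-0.05,0,0],[0,-0.05,0,0],[0,-0.06,0,0],[0,-0.06,0,0],[0,-0.06,0,0],[0,-0.06,0,0],[0,-0.06,0,0],[0,-0.06,0,0]]]';python3 chk.py w8
```

```text
time: 8.88
tool_pos: [558.9, -79.9, 16.4]
tcp_rot: [178.7, -0.2, 5.7]
ft_force: [0.3, -7.2, 0.3]
finger_gap: 50.8
t 8.88 xb -1.4 yb -59.8 z 16.4 psi 5.73 rp [178.7  -0.2] Fb -0.4 -7.2 0.3
```

View pics/w8.png

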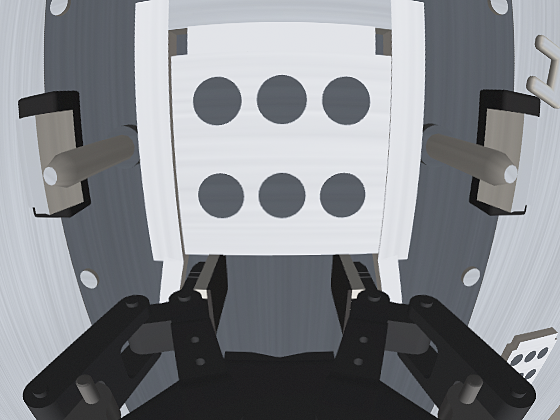

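```bash
python3 -m pendant '[[[0,-0.08,0,0],[0,-0.1,0,0],[0,-0.12,0,0],[0,-0.14,0,0],[0,-0.14,0,0],[0,-0.14,0,0],[0,-0.14,0,0],[0,-0.14,0,0],[0,-0.14,0,0],[0,-0.14,0,0]]]';python3 chk.py w9
python3 - <<'E'
import cv2
im=cv2.imread("pics/w9.png")[0:80,150:420]
cv2.imwrite("pics/w9a.png",cv2.resize(im,None,fx=2.9,fy=5,interpolation=2))
E
```

```text
time: 9.77
tool_pos: [558.9, -79.9, 17.9]
tcp_rot: [176.6, -0.4, 5.6]
ft_force: [0.6, -15.1, -1.1]
finger_gap: 51.3
t 9.77 xb -1.5 yb -59.9 z 17.9 psi 5.55 rp [176.6  -0.4] Fb -1.0 -15.1 -1.1
```

View pics/w9a.png

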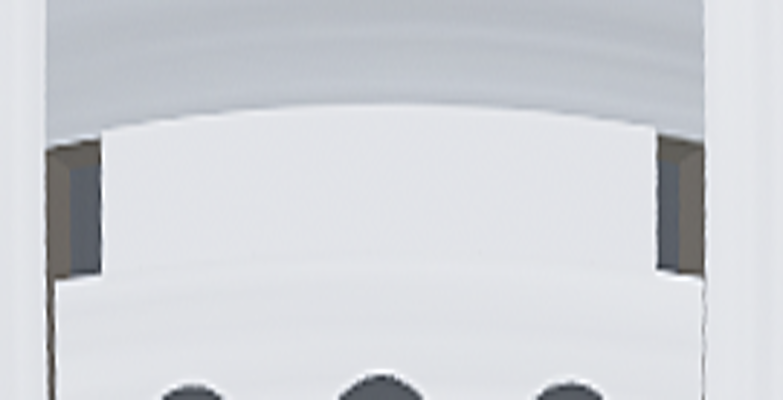

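Insert front touches the stop (no gap at rows 20–30 of w9), holding about 15 N with no further motion. Backing off and rising, I'll watch the tool tilt that has built up (3.4°).

```bash
python3 -m pendant '[[[0,0.3,0,0],[0,0.5,0,0],[0,0.3,-0.3,0],[0,0,-0.9,0],[0,0,-1,0],[0,0,-1,0],[0,0,-1,0],[0,0,-1,0],[0,0,-1,0],[0,0,-1,0]]]';python3 chk.py w10
```

```text
time: 10.65
tool_pos: [554.8, -95.1, 164.2]
tcp_rot: [177.2, 0.3, 5.4]
ft_force: [0.4, -0.5, -0.0]
finger_gap: 51.0
t 10.65 xb -7.1 yb -74.5 z 164.2 psi 5.36 rp [177.2   0.3] Fb 0.4 -0.5 -0.0
```

View pics/w10.png

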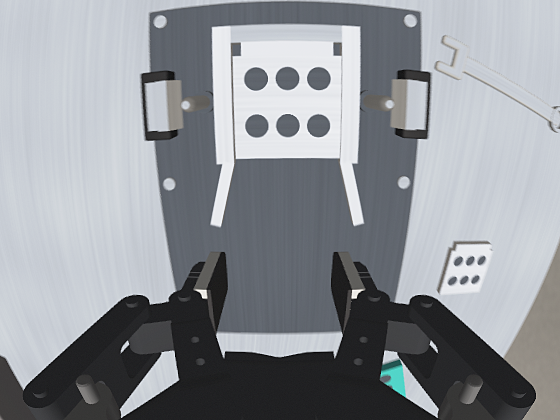

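```bash
python3 -c "
from h import *
plan(520,318,200,87,22)"
```

```text
at [557.3 -95.5 169.6] 5.4 dpsi 81.6
[0.0, -0.94, -0.07, -0.81]
[0.06, -0.94, -0.07, -0.81]
[0.13, -0.94, -0.07, -0.81]
[0.19, -0.93, -0.07, -0.81]
[0.25, -0.91, -0.07, -0.81]
[0.3, -0.89, -0.07, -0.81]
[0.36, -0.87, -0.07, -0.81]
[0.42, -0.85, -0.07, -0.81]
[0.47, -0.82, -0.07, -0.81]
[0.52, -0.79, -0.07, -0.81]
[0.57, -0.75, -0.07, -0.81]
[0.62, -0.71, -0.07, -0.81]
[0.66, -0.67, -0.07, -0.81]
[0.71, -0.63, -0.07, -0.81]
[0.75, -0.58, -0.07, -0.81]
[0.78, -0.53, -0.07, -0.81]
[0.81, -0.48, -0.07, -0.81]
[0.84, -0.42, -0.07, -0.81]
[0.87, -0.37, -0.07, -0.81]
[0.89, -0.31, -0.07, -0.81]
[0.91, -0.25, -0.07, -0.81]
[0.92, -0.19, -0.07, -0.81]
```

```bash
python3 -m pendant '[[[0,-0.95,-0.1,-0.8],[0.05,-0.95,-0.1,-0.8],[0.1,-0.95,-0.1,-0.8],[0.2,-0.95,-0.1,-0.8],[0.25,-0.9,-0.1,-0.8],[0.3,-0.9,-0.1,-0.8],[0.35,-0.85,-0.1,-0.8],[0.4,-0.85,-0.1,-0.8],[0.45,-0.8,-0.1,-0.8],[0.5,-0.8,-0.1,-0.8]]]' 1; python3 -c "
from h import *
plan(520,318,200,87,13)"
```

```text
time: 11.53
tool_pos: [540.3, 96.3, 189.2]
tcp_rot: [177.5, 1.1, 43.2]
ft_force: [0.6, 0.7, -0.4]
finger_gap: 85.4
at [540.3  96.3 189.2] 43.2 dpsi 43.8
[0.53, -0.68, -0.04, -0.74]
[0.57, -0.64, -0.04, -0.74]
[0.6, -0.61, -0.04, -0.74]
[0.64, -0.57, -0.04, -0.74]
[0.67, -0.53, -0.04, -0.74]
[0.7, -0.49, -0.04, -0.74]
[0.73, -0.45, -0.04, -0.74]
[0.75, -0.41, -0.04, -0.74]
[0.78, -0.36, -0.04, -0.74]
[0.8, -0.32, -0.04, -0.74]
[0.81, -0.27, -0.04, -0.74]
[0.83, -0.22, -0.04, -0.74]
[0.84, -0.17, -0.04, -0.74]
```

```bash
python3 -m pendant '[[[0.65,-0.8,-0.05,-0.95],[0.7,-0.75,-0.05,-0.95],[0.75,-0.7,-0.05,-0.95],[0.85,-0.65,-0.05,-0.95],[0.9,-0.55,-0.05,-0.95],[0.95,-0.5,-0.05,-0.95],[0.95,-0.4,-0.05,-0.95],[1,-0.3,-0.05,-0.95],[1,-0.3,-0.05,-0.95],[1,-0.2,-0.05,-0.9]]]'; python3 -m pendant '[[[0.4,0,0,-0.2],[0.1,0,0,0],[0,0,0,0],[0,0,0,0],[0,0,0,0],[0,0,0,0],[0,0,0,0],[0,0,0,0],[0,0,0,0],[0,0,0,0]]]'; python3 chk.py w11
```

```text
time: 12.37
tool_pos: [523.5, 314.7, 193.9]
tcp_rot: [179.1, 2.2, 88.7]
ft_force: [-0.1, -0.8, -0.1]
finger_gap: 85.6
time: 13.2
tool_pos: [524.3, 323.4, 194.0]
tcp_rot: [179.2, 2.1, 89.3]
ft_force: [-0.4, 0.1, 0.7]
finger_gap: 85.7
t 13.20 xb 6.3 yb 344.8 z 194.0 psi 89.29 rp [179.2   2.1] Fb -0.4 0.1 0.7
```

View pics/w11.png

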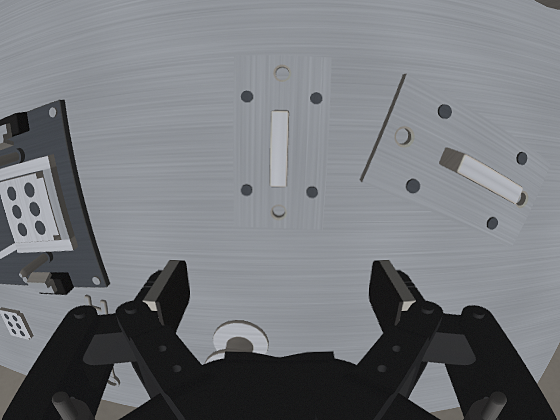

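Run:
```python
import cv2
im=cv2.imread("pics/w11.png")[50:240,220:345]
cv2.imwrite("pics/w11a.png",cv2.resize(im,None,fx=4,fy=4,interpolation=2)[:600])
cv2.imwrite("pics/w11b.png",cv2.resize(im,None,fx=4,fy=4,interpolation=2)[160:])
```

```text
(no output)
```

View pics/w11a.png

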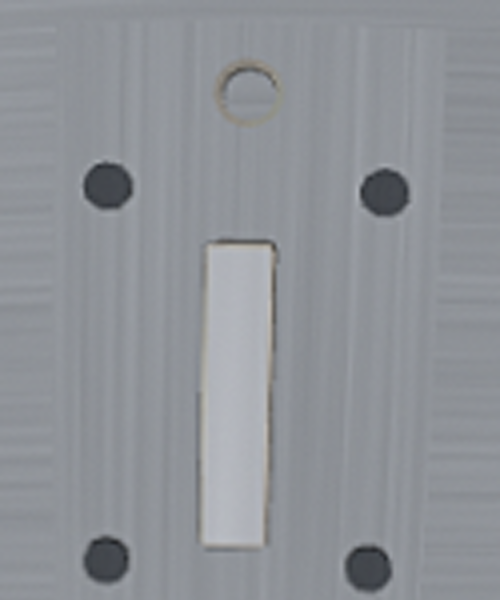

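View pics/w11b.png

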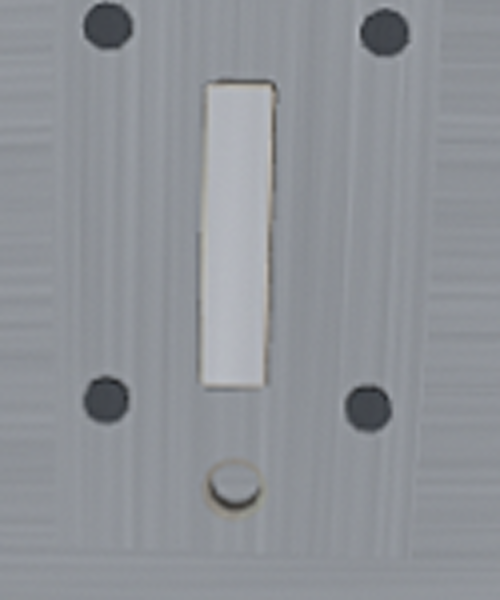

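```bash
cat > m3.py <<'E'
from h import *
M=np.load("w11.npy");W=lambda P:projw(M,P)
u=lambda l:[(220+(a+.5)/4-.5,50+(b+.5)/4-.5) for a,b in l]
px=u([(249,92),(234,647),(207,242),(273,243),(201,547),(266,547)])
L=np.array([(-72,0,10),(72,0,10),(-35,-8,46),(-35,8,46),(35,-8,46),(35,8,46)],float)
for p0 in([485,318,0.],[485,318,0.,0]):
    p,r=fit([(W,L,px)],p0);print(p,np.degrees(p[2]),r.tolist())
# bed again from w10
M2=np.load("w10.npy");V=lambda P:projw(M2,P)
b=[(187,104),(389,104),(223,225)]
E
python3 m3.py
python3 - <<'E'
import cv2
im=cv2.imread("pics/w10.png")[0:240,135:435]
cv2.imwrite("pics/w10a.png",cv2.resize(im,None,fx=2.5,fy=2.5,interpolation=2))
E
```

```text
[ 4.88350436e+02  3.17663164e+02 -3.61276511e-02] -2.069961933003626 [[-0.0, -0.3], [0.2, 0.4], [-0.8, -0.4], [0.9, -0.2], [-0.7, -0.0], [0.4, 0.5]]
[ 4.88630067e+02  3.17582192e+02 -3.60626696e-02 -2.25958709e+00] -2.0662387654709073 [[-0.1, 0.2], [0.3, -0.1], [-0.7, -0.1], [0.8, 0.1], [-0.6, -0.3], [0.3, 0.2]]
```

View pics/w10a.png

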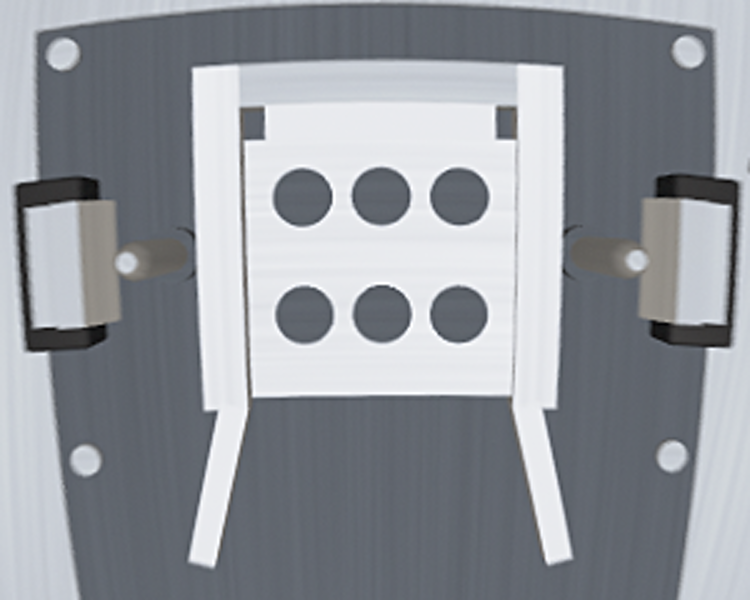

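```bash
cat >> m3.py <<'E'
u=lambda l:[(135+(a+.5)/2.5-.5,(b+.5)/2.5-.5) for a,b in l]
px=u([(125,262),(637,261),(37,30),(714,31),(214,567),(549,564),(248,409),(513,409)])
L=np.array([(-72,0,75),(72,0,75),(-125,90,12),(125,90,12),(-62.5,-115,24),(62.5,-115,24),(-46.5,-55,24),(46.5,-55,24)],float)
for p0 in([554,-20,.1],[554,-20,.1,0]):
    p,r=fit([(V,L,px)],p0);print("bed",p,np.degrees(p[2]),r.tolist())
for k in ("p",):
    o=[onz(M2,u([(125,262)]),75)[0],onz(M2,u([(637,261)]),75)[0]];print(o,(o[0]+o[1])/2)
qx=u([(252,396),(513,395),(265,104),(497,104)]);Li=np.array([(-45,-50,26),(45,-50,26),(-38,50,26),(38,50,26)],float)
q,r=fit([(V,Li,qx)],[554,-20,.1]);print("ins",q,np.degrees(q[2]),r.tolist())
M=np.load("w2.npy");t=lambda l:[(140+a/2-.25,b/2-.25) for a,b in l]
o=onz(M,t([(140,76),(461,83)]),75);print("w2 pins",o,o.mean(0))
E
python3 m3.py
```

```text
[ 4.88350436e+02  3.17663164e+02 -3.61276511e-02] -2.069961933003626 [[-0.0, -0.3], [0.2, 0.4], [-0.8, -0.4], [0.9, -0.2], [-0.7, -0.0], [0.4, 0.5]]
[ 4.88630067e+02  3.17582192e+02 -3.60626696e-02 -2.25958709e+00] -2.0662387654709073 [[-0.1, 0.2], [0.3, -0.1], [-0.7, -0.1], [0.8, 0.1], [-0.6, -0.3], [0.3, 0.2]]
bed [ 5.53113956e+02 -1.97976841e+01  1.01582758e-01] 5.8202633091466485 [[1.8, 0.4], [-0.9, 0.4], [-0.3, 0.6], [0.4, -0.1], [0.6, -0.8], [-1.6, -0.4], [0.4, -0.1], [-0.4, -0.6]]
bed [ 5.53055785e+02 -1.96266990e+01  1.01725155e-01  1.67267378e+00] 5.828422046829955 [[1.0, 0.3], [-0.2, 0.2], [-1.0, 0.1], [1.1, -0.6], [0.3, -0.3], [-1.3, 0.1], [0.1, 0.1], [-0.1, -0.4]]
[array([480.15793892, -26.85878886,  75.        ]), array([625.37099451, -12.11491122,  75.        ])] [552.76446671 -19.48685004  75.        ]
ins [ 5.53716602e+02 -1.92617435e+01  1.01989009e-01] 5.843539783523915 [[0.6, -0.5], [-0.7, -0.6], [0.7, 0.6], [-0.7, 0.5]]
w2 pins [[481.97124982 -27.02903226  75.        ]
 [624.22163928 -12.36429092  75.        ]] [553.09644455 -19.69666159  75.        ]
```

```bash
python3 -c "
from h import *
plan(488.4,317.7,70,87.9,8)"
```

```text
at [524.3 323.4 194. ] 89.3 dpsi -1.4
[-0.04, -0.22, 0.78, 0.04]
[-0.04, -0.22, 0.78, 0.04]
[-0.04, -0.22, 0.78, 0.04]
[-0.04, -0.22, 0.78, 0.04]
[-0.04, -0.22, 0.78, 0.04]
[-0.04, -0.22, 0.78, 0.04]
[-0.04, -0.22, 0.78, 0.04]
[-0.04, -0.22, 0.78, 0.04]
```

```bash
python3 -m pendant '[[[-0.04,-0.22,0.7,0.04],[-0.04,-0.22,0.8,0.04],[-0.04,-0.22,0.8,0.04],[-0.04,-0.22,0.8,0.04],[-0.04,-0.22,0.8,0.04],[-0.04,-0.22,0.8,0.04],[-0.04,-0.22,0.6,0.04],[-0.04,-0.22,0.4,0.04],[0,0,0,0],[0,0,0,0]]]';python3 -c "
from h import *
plan(488.4,317.7,15,87.9,5)"; python3 chk.py w12
```

```text
time: 14.08
tool_pos: [490.8, 314.1, 77.4]
tcp_rot: [178.9, 1.9, 87.7]
ft_force: [0.6, 0.9, 1.5]
finger_gap: 85.8
at [490.8 314.1  77.4] 87.7 dpsi 0.2
[0.04, -0.03, 0.62, -0.01]
[0.04, -0.03, 0.62, -0.01]
[0.04, -0.03, 0.62, -0.01]
[0.04, -0.03, 0.62, -0.01]
[0.04, -0.03, 0.62, -0.01]
t 14.08 xb -28.0 yb 339.1 z 77.4 psi 87.72 rp [178.9   1.9] Fb 0.7 0.9 1.5
```

View pics/w12.png

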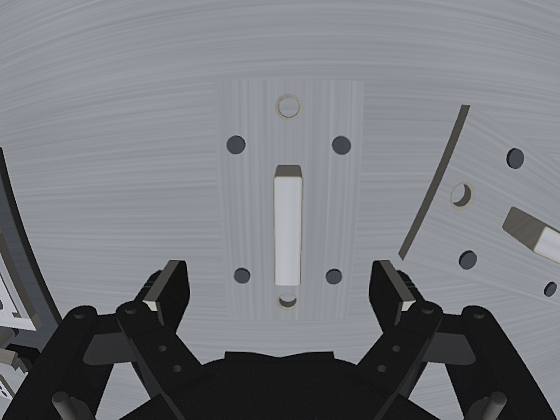

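```bash
cat > m4.py <<'E'
from h import *
A=np.load("w11.npy");B=np.load("w12.npy")
u=lambda l:[(220+(a+.5)/4-.5,50+(b+.5)/4-.5) for a,b in l]
pa=u([(249,92),(234,647),(207,242),(273,243),(201,547),(266,547)])
pb=[(289,105.5),(288,300),(275,178),(302,178),(274.5,285),(299.5,285)]
L=np.array([(-72,0,10),(72,0,10),(-35,-8,46),(-35,8,46),(35,-8,46),(35,8,46)],float)
p,r=fit([(lambda P:projw(A,P),L,pa),(lambda P:projw(B,P),L,pb)],[488,318,0.,0]);print(p,np.degrees(p[2]),r.tolist())
for i in(0,2,3): print(tri([(o,v[0]) for o,v in(rayw(A,pa[i]),rayw(B,pb[i]))]))
E
python3 m4.py
```

```text
[ 4.88954566e+02  3.17680556e+02 -3.76144667e-02 -2.04686550e+00] -2.1551501919756966 [[0.2, 0.5], [0.2, 0.3], [-0.6, 0.2], [1.0, 0.5], [-0.6, 0.0], [0.4, 0.6], [-0.2, 1.6], [-0.6, 0.4], [-1.2, -2.1], [0.8, -1.9], [0.1, 0.1], [0.6, 0.4]]
[416.0696201  320.35190919   3.9283857 ]
[453.34285222 311.94451341  50.48584149]
[453.70045267 326.23946007  50.83022771]
```

```bash
python3 -m pendant '[[[0.09,-0.05,0.5,0],[0.09,-0.05,0.6,0],[0,0,0.6,0],[0,0,0.6,0],[0,0,0.4,0],[0,0,0.25,0],[0,0,0.1,0],[0,0,0,0],[0,0,0,0],[0,0,0,0]]]';python3 chk.py w13
```

```text
time: 14.97
tool_pos: [492.3, 316.8, 11.8]
tcp_rot: [178.7, 1.8, 87.7]
ft_force: [0.6, 0.0, -0.1]
finger_gap: 85.6
t 14.97 xb -26.2 yb 341.6 z 11.8 psi 87.71 rp [178.7   1.8] Fb 0.6 -0.0 -0.1
```

View pics/w13.png

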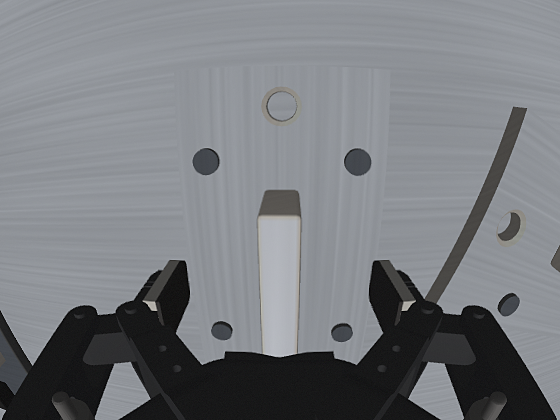

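```bash
python3 -m pendant '[[[0.02,-0.1,-0.2,0],[0.02,-0.06,0,0],[0,0,0,0],[0,0,0,0],[0,0,0,0],[0,0,0,0],[0,0,0,0],[0,0,0,0],[0,0,0,0],[0,0,0,0]]]' 1; python3 -m pendant '[[[0,0,0,0],[0,0,0,0],[0,0,0,0],[0,0,0,0],[0,0,0,0],[0,0,0,0],[0,0,0,0],[0,0,0,0],[0,0,0,0],[0,0,0,0]]]' -1 100;python3 chk.py w14
```

```text
time: 15.85
tool_pos: [490.6, 319.1, 19.1]
tcp_rot: [178.5, 1.7, 87.7]
ft_force: [0.3, -0.3, -0.0]
finger_gap: 85.2
time: 16.68
tool_pos: [490.5, 319.1, 19.7]
tcp_rot: [178.5, 1.7, 87.7]
ft_force: [-0.9, 0.1, 3.0]
finger_gap: 14.3
t 16.68 xb -27.8 yb 344.1 z 19.7 psi 87.71 rp [178.5   1.7] Fb -0.8 0.2 3.0
```

View pics/w14.png

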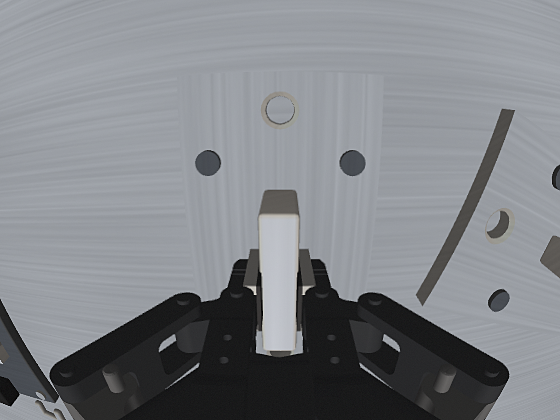

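```bash
python3 -m pendant '[[[0,0,-0.1,0],[0,0,-0.3,0],[0,0,-0.6,0],[0,0,-0.8,0],[0,0,-0.8,0],[0,0,-0.8,0],[0,0,-0.8,0],[0,0,-0.8,0],[0,0,-0.8,0],[0,0,-0.5,0]]]';python3 chk.py w15; python3 -c "
from h import *
o,v=ray('scene',[(334,318)]);print(o+v*(64-o[2])/v[0,2])
plan(553,130,150,95.8,11)"
```

```text
time: 17.57
tool_pos: [480.0, 319.1, 146.4]
tcp_rot: [179.4, 2.3, 87.7]
ft_force: [0.2, -0.1, -5.1]
finger_gap: 14.4
t 17.57 xb -38.2 yb 345.2 z 146.4 psi 87.71 rp [179.4   2.3] Fb 0.2 -0.1 -5.1
[[755.89508786 263.63046475  64.        ]]
at [481.1 319.8 148.6] 87.7 dpsi 8.1
[-0.85, 0.36, -0.01, -0.16]
[-0.85, 0.35, -0.01, -0.16]
[-0.86, 0.34, -0.01, -0.16]
[-0.86, 0.33, -0.01, -0.16]
[-0.87, 0.32, -0.01, -0.16]
[-0.87, 0.31, -0.01, -0.16]
[-0.87, 0.29, -0.01, -0.16]
[-0.88, 0.28, -0.01, -0.16]
[-0.88, 0.27, -0.01, -0.16]
[-0.88, 0.26, -0.01, -0.16]
[-0.89, 0.25, -0.01, -0.16]
```

View pics/w15.png

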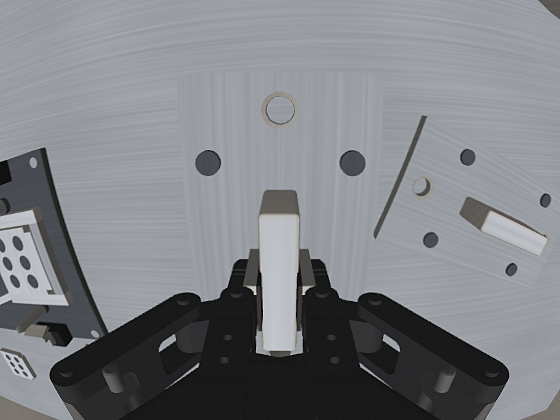

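```bash
python3 -m pendant '[[[-0.6,0.3,0,-0.15],[-0.85,0.35,0,-0.16],[-0.85,0.35,0,-0.16],[-0.85,0.35,0,-0.16],[-0.85,0.3,0,-0.16],[-0.85,0.3,0,-0.16],[-0.85,0.3,0,-0.16],[-0.85,0.3,0,-0.16],[-0.85,0.25,0,-0.16],[-0.85,0.25,0,-0.16]]]';python3 -m pendant '[[[-0.6,0.15,0,-0.16],[-0.2,0,0,0],[0,0,0,0],[0,0,0,0],[0,0,0,0],[0,0,0,0],[0,0,0,0],[0,0,0,0],[0,0,0,0],[0,0,0,0]]]';python3 chk.py w16
```

```text
time: 18.45
tool_pos: [543.1, 152.4, 152.5]
tcp_rot: [180.0, 2.2, 95.7]
ft_force: [0.6, 0.5, -6.3]
finger_gap: 14.0
time: 19.28
tool_pos: [545.4, 135.9, 150.0]
tcp_rot: [-179.7, 2.2, 96.4]
ft_force: [0.4, 0.4, -5.9]
finger_gap: 14.0
t 19.28 xb 7.6 yb 156.1 z 150.0 psi 96.40 rp [-179.7    2.2] Fb 0.4 0.4 -5.9
```

View pics/w16.png

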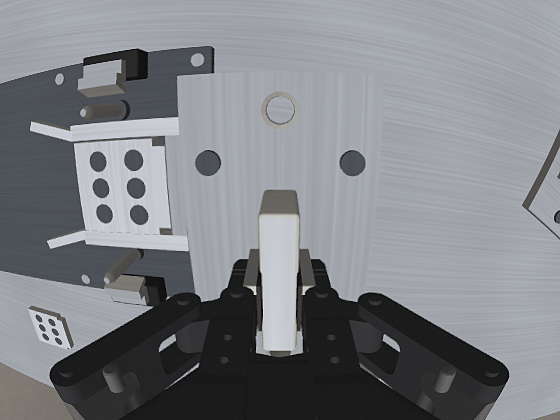

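Run:
```python
import cv2
a=cv2.imread("pics/w16.png")
cv2.imwrite("pics/w16a.png",cv2.resize(a[80:300,40:200],None,fx=2.7,fy=2.7,interpolation=2))
b=cv2.imread("pics/w14.png")
cv2.imwrite("pics/w14a.png",cv2.resize(b[60:280,160:400],None,fx=2.7,fy=2.7,interpolation=2))
```

```text
(no output)
```

View pics/w16a.png

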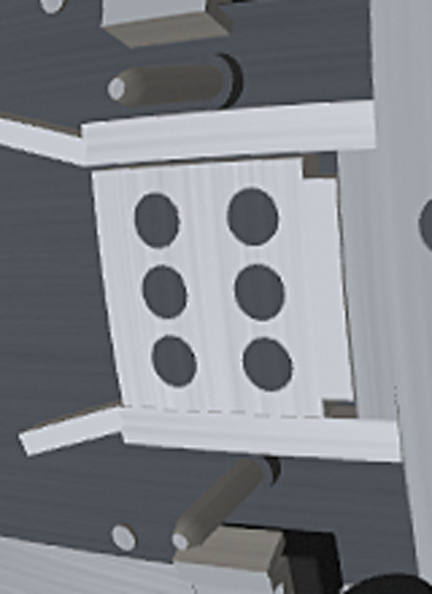

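View pics/w14a.png

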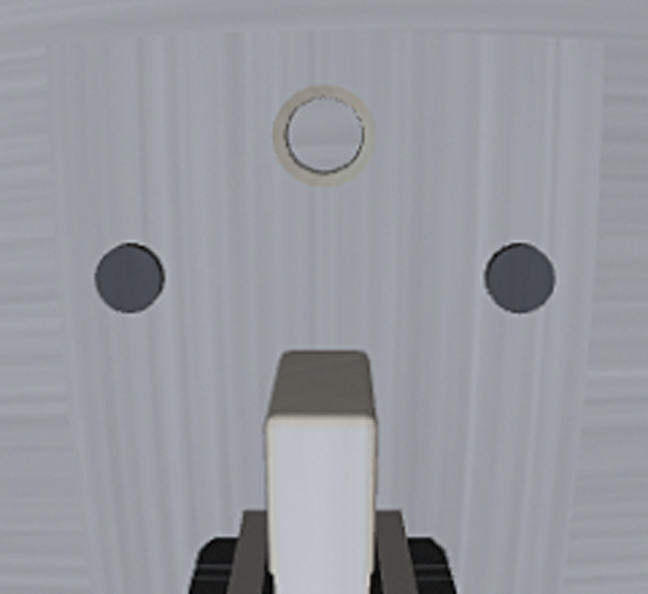

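```bash
cat > m5.py <<'E'
from h import *
A=np.load("w14.npy");h=onz(A,[(279.9,109.9)],10)[0];print("hole world@w14",h)
top=np.array([(267,415),(375,415)])/2.7+[160,60]
b=onz(A,top,46);print("bar end corners",b)
t=np.linalg.inv(A)@np.r_[h,1];print("hole tool",t[:3])
b=[(np.linalg.inv(A)@np.r_[x,1])[:3].round(2) for x in b];print("bar tool",b)
B=np.load("w16.npy");pins=onz(B,[(83.2,113.2),(106.6,280.2)],75);print("pins",pins,np.linalg.norm(pins[0]-pins[1]),pins.mean(0),np.degrees(np.arctan2(*(pins[1]-pins[0])[[1,0]])))
u=lambda l:[(40+(a+.5)/2.7-.5,80+(b+.5)/2.7-.5) for a,b in l]
px=u([(117,90),(180,541),(83,162),(123,444),(27,456),(375,146),(398,459)])
L=np.array([(-72,0,75),(72,0,75),(-46.5,-55,24),(46.5,-55,24),(62.5,-115,24),(-46.5,65,24),(46.5,65,24)],float)
for k in((0,1,2,3),):
  p,r=fit([(lambda P:projw(B,P),L[list(k)],[px[i] for i in k])],[553,-20,.1]);print(p,np.degrees(p[2]),r.tolist())
E
python3 m5.py
```

```text
hole world@w14 [416.74001815 321.59391847  10.        ]
bar end corners [[453.53248599 313.18963805  46.        ]
 [453.96938838 328.1831269   46.        ]]
hole tool [ -0.20671733 -74.05480976   7.78990782]
bar tool [array([ -8.19, -36.02, -26.99]), array([  6.8 , -36.17, -27.44])]
pins [[482.66587218 -26.46781833  75.        ]
 [625.03358745 -11.663151    75.        ]] 143.1354062538324 [553.84972982 -19.06548466  75.        ] 5.936789002761006
[ 5.53853339e+02 -1.89412937e+01  1.12252265e-01] 6.4315810004653855 [[-0.3, -0.3], [1.0, 0.7], [0.6, 2.1], [-1.6, -13.4]]
```

```bash
cat > m6.py <<'E'
from h import *
A=np.load("w14.npy");yaw=np.radians(87.71-90+.1)
h=np.array([416.74,321.59,0]);e=np.array([np.cos(yaw),np.sin(yaw),0])
H=np.array([h,h+144*e,h+72*e]); Ht=(np.linalg.inv(A)@np.c_[H,np.ones(3)].T)
np.save("Ht.npy",Ht)
E
python3 m6.py
cat > hol.py <<'E'
from h import *
s=sense();Ht=np.load("Ht.npy");Q=(Tw(s)@Ht)[:3].T
P=np.array([[482.5,-26.6],[625.3,-11.8],[553.9,-19.2]])
a=np.radians(5.94)
for q,p in zip(Q,P):
    print("hole",q.round(1),"pin-hole",(p-q[:2]).round(1))
g=Q[1]-Q[0];d=P[2]-Q[2,:2];yp=np.arctan2(g[1],g[0]);ps=np.radians(s["tcp_rot"][2])
print("plate yaw",np.degrees(yp).round(2),"(5.94) tilt x deg",np.degrees(g[2]/144).round(2),"tool shift units x %.3f y %.3f turn %.3f"%((d[0]*np.cos(ps)+d[1]*np.sin(ps))/20,(d[0]*np.sin(ps)-d[1]*np.cos(ps))/20,-(a-yp)/.08),"F",s["ft_force"].round(1),"gap",round(s["finger_gap"],1),"rp",s["tcp_rot"].round(1),"t",s["time"])
E
python3 hol.py
```

```text
hole [471.5 127.  132.6] pin-hole [  11.  -153.6]
hole [614.5 143.1 128. ] pin-hole [  10.8 -154.9]
hole [543.  135.  130.3] pin-hole [  10.9 -154.2]
plate yaw 6.42 (5.94) tilt x deg -1.82 tool shift units x -7.725 y -0.318 turn 0.105 F [ 0.3 -0.6 -5.7] gap 14.2 rp [-179.7    2.2   96.4] t 19.3333
```

```bash
python3 -m pendant '[[[-0.5,-0.03,0,0.03],[-0.9,-0.03,0.1,0.03],[-0.9,-0.03,0.2,0.03],[-0.9,-0.03,0.2,0.02],[-0.9,-0.03,0.2,0],[-0.9,-0.03,0.2,0],[-0.9,-0.03,0.2,0],[-0.9,-0.03,0.1,0],[-0.6,-0.03,0,0],[-0.3,-0.03,0,0]]]';python3 hol.py
```

```text
time: 20.17
tool_pos: [556.1, -28.4, 132.6]
tcp_rot: [-179.8, 2.3, 96.0]
ft_force: [-0.2, 0.2, -5.5]
finger_gap: 14.4
hole [482.2 -36.9 115. ] pin-hole [ 0.3 10.3]
hole [625.3 -21.7 110.8] pin-hole [-0.   9.9]
hole [553.7 -29.3 112.9] pin-hole [ 0.2 10.1]
plate yaw 6.06 (5.94) tilt x deg -1.67 tool shift units x 0.499 y 0.061 turn 0.027 F [-0.2  0.2 -5.5] gap 14.4 rp [-179.8    2.3   96. ] t 20.1667
```

```bash
python3 -m pendant '[[[0.3,0.03,0.1,0.02],[0.2,0.03,0.2,0],[0,0,0.3,0],[0,0,0.3,0],[0,0,0.2,0],[0,0,0.1,0],[0,0,0,0],[0,0,0,0],[0,0,0,0],[0,0,0,0]]]';python3 hol.py; python3 chk.py w17
python3 - <<'E'
from h import *
cv2.imwrite("pics/sc17.png",cv2.resize(snapshot("scene")[170:300,160:320,::-1],None,fx=4,fy=4,interpolation=2))
cv2.imwrite("pics/sd17.png",cv2.resize(snapshot("side")[140:250,210:340,::-1],None,fx=5,fy=5,interpolation=2))
E
```

```text
time: 21.0
tool_pos: [555.8, -16.9, 105.5]
tcp_rot: [-179.8, 2.2, 96.0]
ft_force: [-0.5, -0.0, -5.5]
finger_gap: 14.8
hole [481.9 -25.3  88. ] pin-hole [ 0.6 -1.3]
hole [625.  -10.1  83.7] pin-hole [ 0.3 -1.7]
hole [553.5 -17.7  85.8] pin-hole [ 0.4 -1.5]
plate yaw 6.06 (5.94) tilt x deg -1.72 tool shift units x -0.075 y 0.014 turn 0.025 F [-0.5 -0.  -5.5] gap 14.8 rp [-179.8    2.2   96. ] t 21.0
t 21.00 xb 2.0 yb 3.1 z 105.5 psi 96.03 rp [-179.8    2.2] Fb -0.5 0.0 -5.5
```

View pics/sc17.png

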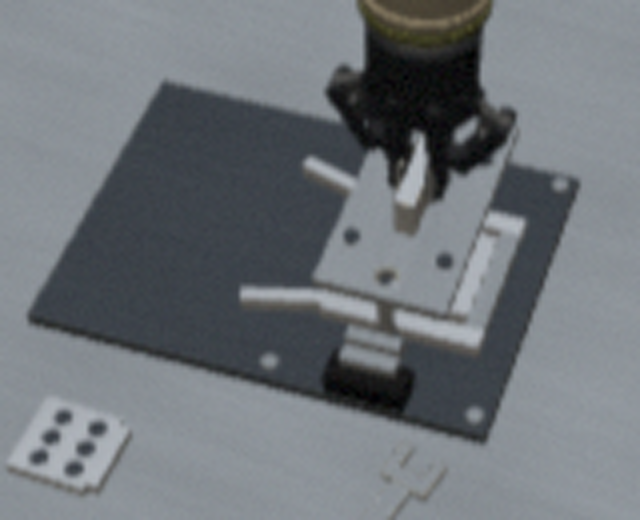

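View pics/sd17.png

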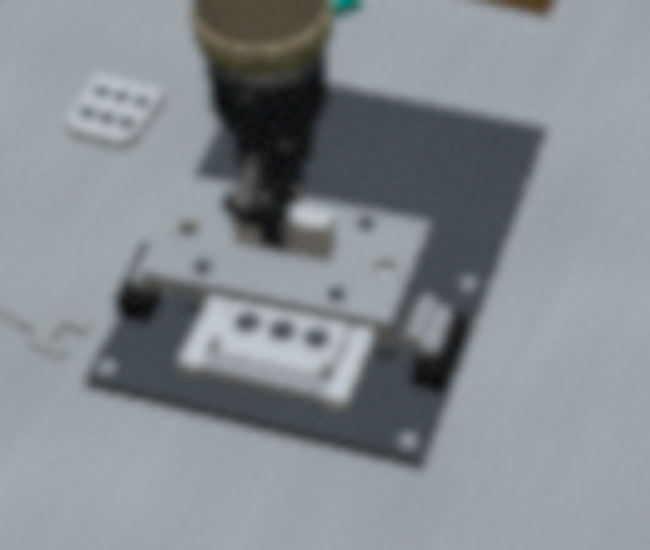

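View pics/w17.png

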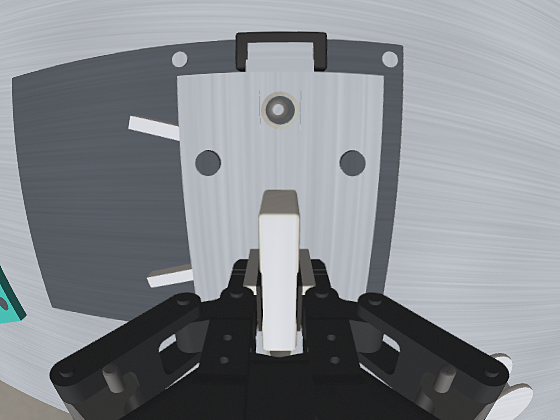

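The near pin's tip shows right through the near hole at about (278,108). Zooming in for a direct alignment measurement.

Run:
```python
import cv2
a=cv2.imread("pics/w17.png")
cv2.imwrite("pics/w17a.png",cv2.resize(a[80:140,240:320],None,fx=8,fy=8,interpolation=2))
```

```text
(no output)
```

View pics/w17a.png

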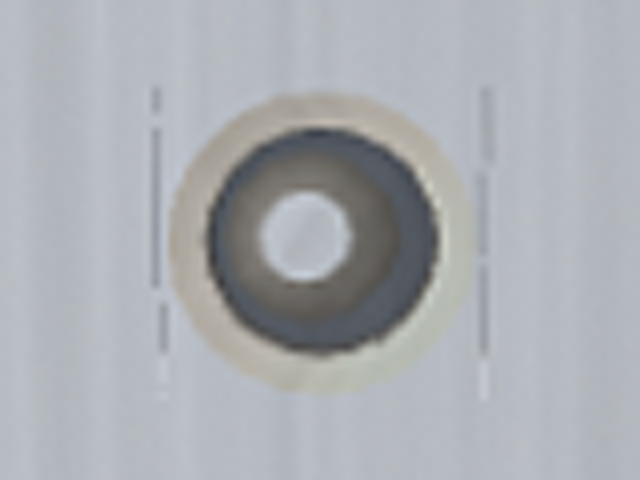

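```bash
python3 -m pendant '[[[-0.065,0.01,0,0.02],[0,0,0.15,0],[0.01,0,0.15,0],[0,0,0.15,0],[0.01,0,0.15,0],[0,0,0.1,0],[0.01,0,0.1,0],[0,0,0,0],[0,0,0,0],[0,0,0,0]]]';python3 hol.py; python3 chk.py w18
python3 - <<'E'
import cv2
a=cv2.imread("pics/w18.png")
cv2.imwrite("pics/w18a.png",cv2.resize(a[80:140,240:320],None,fx=8,fy=8,interpolation=2))
E
```

```text
time: 21.98
tool_pos: [556.2, -18.8, 87.8]
tcp_rot: [-179.8, 2.2, 95.9]
ft_force: [-0.4, 0.3, -6.3]
finger_gap: 14.5
hole [482.3 -27.   70.3] pin-hole [0.2 0.4]
hole [625.5 -12.2  66. ] pin-hole [-0.2  0.4]
hole [553.9 -19.6  68.2] pin-hole [0.  0.4]
plate yaw 5.91 (5.94) tilt x deg -1.7 tool shift units x 0.021 y 0.004 turn -0.006 F [-0.4  0.3 -6.3] gap 14.5 rp [-179.8    2.2   95.9] t 21.9833
t 21.98 xb 2.2 yb 1.2 z 87.8 psi 95.88 rp [-179.8    2.2] Fb -0.3 0.3 -6.3
```

View pics/w18a.png

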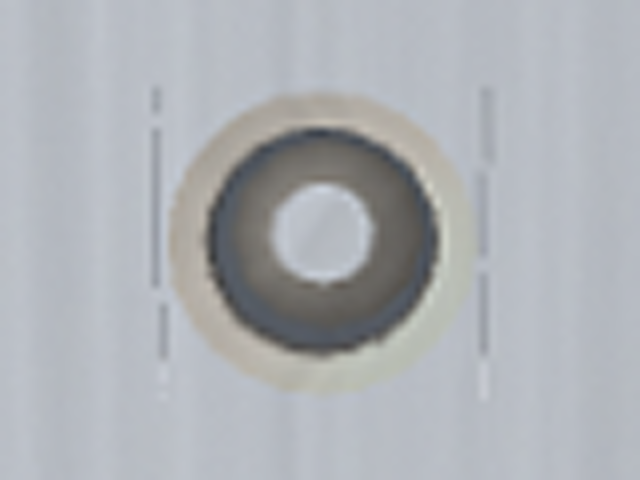

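```bash
python3 -m pendant '[[[0.005,0,0.1,0],[0.005,0,0.1,0],[0.005,0,0.1,0],[0.005,0,0.1,0],[0.005,0,0.1,0],[0.005,0,0.1,0],[0.005,0,0.1,0],[0,0,0.05,0],[0,0,0,0],[0,0,0,0]]]';python3 hol.py; python3 chk.py w19
python3 - <<'E'
import cv2
a=cv2.imread("pics/w19.png")
cv2.imwrite("pics/w19a.png",cv2.resize(a[80:140,240:320],None,fx=8,fy=8,interpolation=2))
E
```

```text
time: 22.87
tool_pos: [556.3, -18.7, 71.5]
tcp_rot: [-179.8, 2.2, 95.9]
ft_force: [-0.5, -0.2, -6.6]
finger_gap: 14.3
hole [482.4 -27.   53.9] pin-hole [0.1 0.4]
hole [625.5 -12.1  49.7] pin-hole [-0.2  0.3]
hole [553.9 -19.5  51.8] pin-hole [-0.   0.3]
plate yaw 5.91 (5.94) tilt x deg -1.68 tool shift units x 0.018 y -0.001 turn -0.006 F [-0.5 -0.2 -6.6] gap 14.3 rp [-179.8    2.2   95.9] t 22.8667
t 22.87 xb 2.3 yb 1.2 z 71.5 psi 95.88 rp [-179.8    2.2] Fb -0.5 -0.2 -6.6
```

View pics/w19a.png

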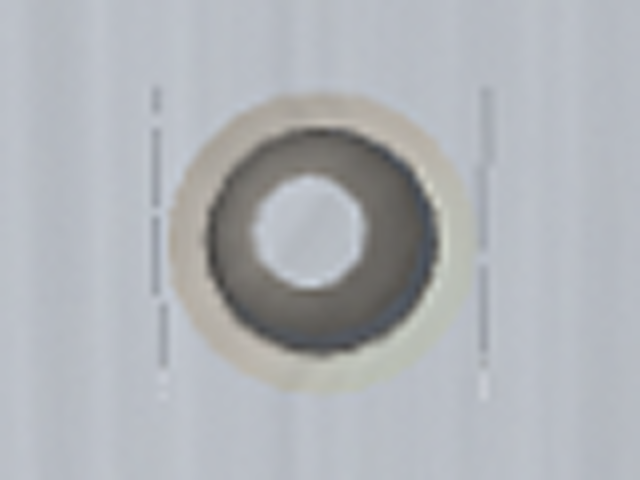

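```bash
python3 -m pendant '[[[0,0,0.1,0],[0,0,0.12,0],[0,0,0.14,0],[0,0,0.14,0],[0,0,0.14,0],[0,0,0.14,0],[0,0,0.14,0],[0,0,0.14,0],[0,0,0.14,0],[0,0,0.14,0]]]' - 120;python3 hol.py
```

```text
time: 23.75
tool_pos: [556.8, -19.1, 52.0]
tcp_rot: [-179.8, 2.2, 95.9]
ft_force: [-7.4, 0.7, 5.2]
finger_gap: 14.2
hole [482.9 -27.3  34.4] pin-hole [-0.4  0.7]
hole [626.  -12.5  30.2] pin-hole [-0.7  0.7]
hole [554.4 -19.9  32.3] pin-hole [-0.5  0.7]
plate yaw 5.92 (5.94) tilt x deg -1.69 tool shift units x 0.036 y -0.023 turn -0.004 F [-7.4  0.7  5.2] gap 14.2 rp [-179.8    2.2   95.9] t 23.75
```

```bash
python3 -m pendant '[[[0,-0.02,0.14,0],[0,0,0.14,0],[0,0,0.14,0],[0,0,0.14,0],[0,0,0.14,0],[0,0,0.14,0],[0,0,0.14,0],[0,0,0.14,0],[0,0,0.14,0],[0,0,0.14,0]]]' - 120;python3 hol.py;python3 chk.py w20
python3 - <<'E'
from h import *
cv2.imwrite("pics/sc20.png",cv2.resize(snapshot("scene")[170:300,160:320,::-1],None,fx=4,fy=4,interpolation=2))
cv2.imwrite("pics/sd20.png",cv2.resize(snapshot("side")[140:250,210:340,::-1],None,fx=5,fy=5,interpolation=2))
E
```

```text
time: 24.58
tool_pos: [556.9, -19.3, 46.6]
tcp_rot: [-179.6, 2.1, 95.8]
ft_force: [-19.6, 1.4, 25.7]
finger_gap: 14.1
hole [482.9 -27.3  29.3] pin-hole [-0.4  0.7]
hole [626.1 -12.7  24.6] pin-hole [-0.8  0.9]
hole [554.5 -20.   27. ] pin-hole [-0.6  0.8]
plate yaw 5.82 (5.94) tilt x deg -1.9 tool shift units x 0.044 y -0.024 turn -0.025 F [-19.6   1.4  25.7] gap 14.1 rp [-179.6    2.1   95.8] t 24.5833
t 24.58 xb 2.9 yb 0.6 z 46.6 psi 95.80 rp [-179.6    2.1] Fb -19.4 3.5 25.7
```

View pics/sc20.png

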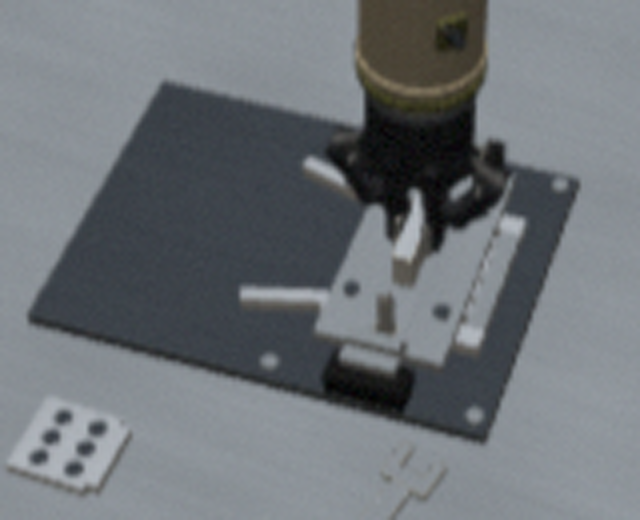

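View pics/w20.png

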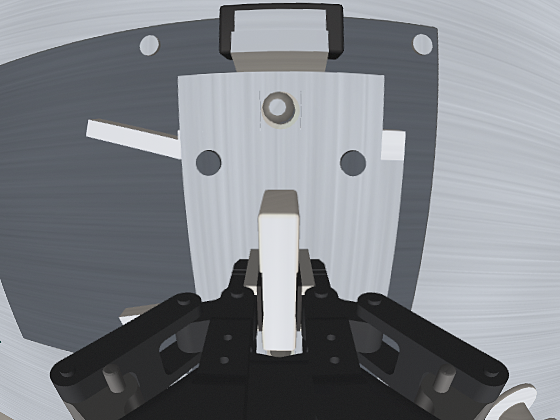

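```bash
python3 -m pendant '[[[0,-0.03,0,0],[0,-0.03,0,0],[0,0,0,0],[0,0,0,0],[0,0,0,0],[0,0,0,0],[0,0,0,0],[0,0,0,0],[0,0,0,0],[0,0,0,0]]]' - 120;python3 hol.py;python3 -m pendant '[[[0,0,0,0],[0,0,0,0],[0,0,0,0],[0,0,0,0],[0,0,0,0],[0,0,0,0],[0,0,-0.2,0],[0,0,-0.4,0],[0,0,-0.6,0],[0,0,-0.6,0]]]' 0.2; python3 chk.py w21
```

```text
time: 25.57
tool_pos: [556.7, -19.0, 47.1]
tcp_rot: [-179.8, 2.1, 95.8]
ft_force: [-3.0, 0.5, -0.8]
finger_gap: 14.1
hole [482.8 -27.1  29.7] pin-hole [-0.3  0.5]
hole [626.  -12.5  25.2] pin-hole [-0.7  0.7]
hole [554.4 -19.8  27.5] pin-hole [-0.5  0.6]
plate yaw 5.83 (5.94) tilt x deg -1.77 tool shift units x 0.032 y -0.020 turn -0.024 F [-3.   0.5 -0.8] gap 14.1 rp [-179.8    2.1   95.8] t 25.5667
time: 26.4
tool_pos: [557.7, -18.5, 85.3]
tcp_rot: [-179.8, 2.1, 95.8]
ft_force: [-0.2, 0.5, 0.3]
finger_gap: 50.9
t 26.40 xb 3.7 yb 1.4 z 85.3 psi 95.77 rp [-179.8    2.1] Fb -0.1 0.5 0.3
```

View pics/w21.png

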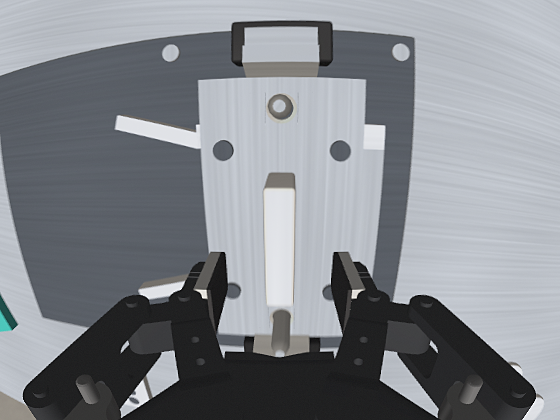

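```bash
python3 -m pendant '[[[0,-0.3,-0.3,0],[0,-0.5,0,0],[0,-0.5,0,0],[0,-0.3,0,0],[0,-0.1,0,0],[0,0,0,0],[0,0,0,0],[0,0,0,0],[0,0,0,0],[0,0,0,0]]]' -1; python3 chk.py w22; python3 -c "
from h import *
plan(524,-22.4,78,95.8,1)"
```

```text
time: 27.28
tool_pos: [530.4, -22.0, 103.8]
tcp_rot: [179.1, 2.3, 95.8]
ft_force: [0.1, -0.7, -0.8]
finger_gap: 0.0
t 27.28 xb -23.7 yb 0.7 z 103.8 psi 95.76 rp [179.1   2.3] Fb 0.1 -0.7 -0.8
at [530.4 -22.  103.8] 95.8 dpsi 0.0
[0.01, -0.32, 1.29, -0.01]
```

View pics/w22.png

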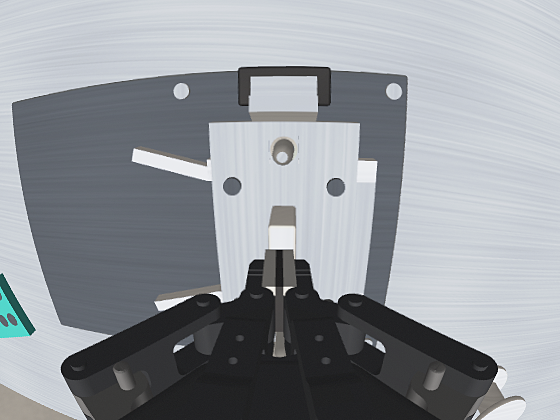

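```bash
python3 -m pendant '[[[0,-0.1,0.3,0],[0,-0.1,0.4,0],[0,0,0.3,0],[0,0,0.15,0],[0,0,0.1,0],[0,0,0.1,0],[0,0,0.1,0],[0,0,0.1,0],[0,0,0.1,0],[0,0,0.1,0]]]' ; python3 chk.py
```

```text
time: 28.17
tool_pos: [525.9, -23.5, 72.0]
tcp_rot: [179.4, 2.3, 95.8]
ft_force: [-12.2, 1.7, 21.5]
finger_gap: -0.1
t 28.17 xb -28.4 yb -0.4 z 72.0 psi 95.79 rp [179.4   2.3] Fb -12.0 3.0 21.5
```

```bash
python3 -m pendant '[[[0,0,0.1,0],[0,0,0.12,0],[0,0,0.14,0],[0,0,0.14,0],[0,0,0.14,0],[0,0,0.14,0],[0,0,0,0],[0,0,-0.3,0],[0,0,-0.6,0],[0,0,-1,0]]]' ; python3 -m pendant '[[[0,-0.2,-1,0],[0,-0.3,-1,0],[0,-0.3,-0.5,0],[0,0,0,0],[0,0,0,0],[0,0,0,0],[0,0,0,0],[0,0,0,0],[0,0,0,0],[0,0,0,0]]]';python3 chk.py w23;python3 - <<'E'
from h import *
cv2.imwrite("pics/sc23.png",cv2.resize(snapshot("scene")[170:300,160:320,::-1],None,fx=4,fy=4,interpolation=2))
cv2.imwrite("pics/sd23.png",cv2.resize(snapshot("side")[140:250,210:340,::-1],None,fx=5,fy=5,interpolation=2))
E
```

```text
time: 29.0
tool_pos: [523.1, -21.7, 109.3]
tcp_rot: [179.9, 2.2, 95.8]
ft_force: [-0.5, 0.3, 0.2]
finger_gap: -0.2
time: 29.83
tool_pos: [508.8, -21.3, 166.3]
tcp_rot: [179.6, 2.3, 95.8]
ft_force: [0.3, -0.6, -0.4]
finger_gap: -0.1
t 29.83 xb -45.1 yb 3.7 z 166.3 psi 95.84 rp [179.6   2.3] Fb 0.3 -0.6 -0.4
```

View pics/w23.png

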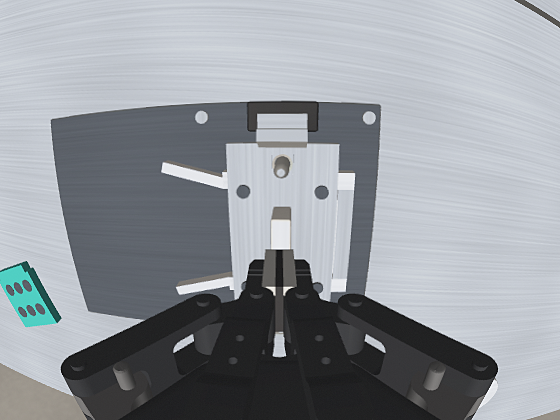

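View pics/sc23.png

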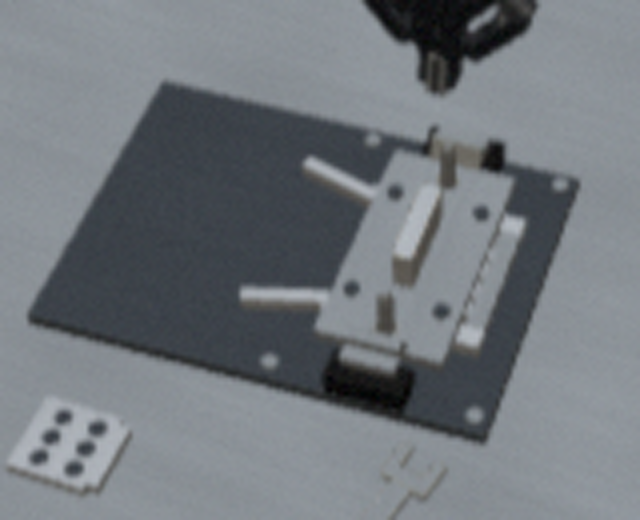

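View pics/sd23.png

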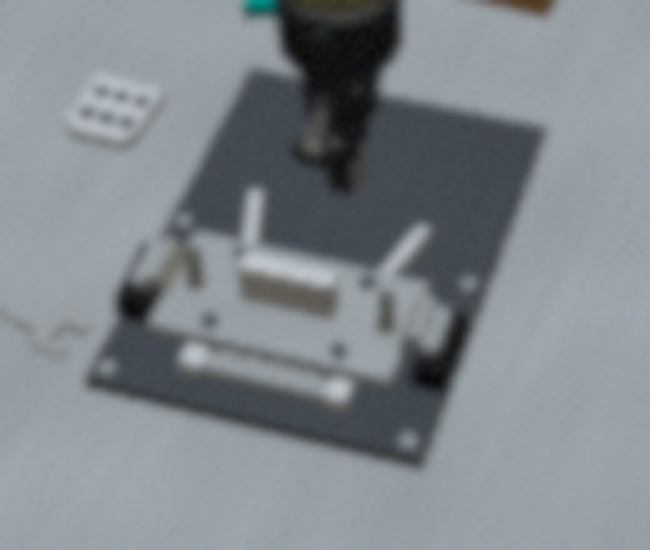

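```bash
python3 - <<'E'
import cv2
a=cv2.imread("pics/w23.png")
cv2.imwrite("pics/w23a.png",cv2.resize(a[90:190,220:350],None,fx=6,fy=6,interpolation=2))
E
python3 -c "
from h import *
plan(570,-21,166,95.8,6)"
```

```text
at [508.9 -21.3 166.6] 95.8 dpsi -0.0
[-0.05, 0.51, 0.0, 0.0]
[-0.05, 0.51, 0.0, 0.0]
[-0.05, 0.51, 0.0, 0.0]
[-0.05, 0.51, 0.0, 0.0]
[-0.05, 0.51, 0.0, 0.0]
[-0.05, 0.51, 0.0, 0.0]
```

View pics/w23a.png

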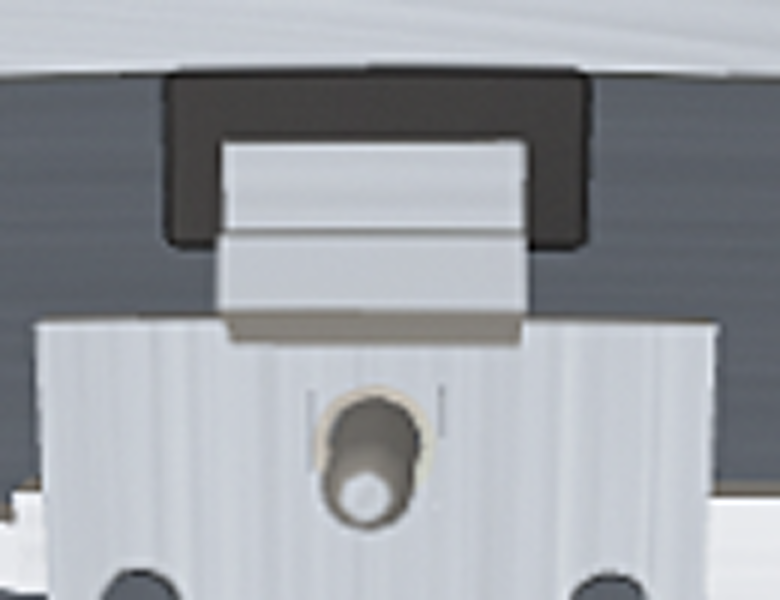

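Near catch: nose edge overlaps the plate end (zoom rows 320→343), so it has snapped over. Now I'll look at the far catch.

```bash
python3 -m pendant '[[[-0.05,0.8,0,0],[-0.05,1,0,0],[-0.05,1,0,0],[-0.05,1,0,0],[-0.05,1,0,0],[-0.05,1,0,0],[-0.05,1,0,0],[-0.05,0.8,0,0],[-0.05,0.6,0,0],[0,0,0,0]]]';python3 -m pendant '[[[0,0,0,0],[0,0,0,0],[0,0,0,0],[0,0,0,0],[0,0,0,0],[0,0,0,0],[0,0,0,0],[0,0,0,0],[0,0,0,0],[0,0,0,0]]]' 0;python3 chk.py w24;python3 - <<'E'
import cv2
a=cv2.imread("pics/w24.png")
cv2.imwrite("pics/w24a.png",cv2.resize(a[150:280,200:360],None,fx=4,fy=4,interpolation=2))
E
```

```text
time: 30.82
tool_pos: [679.3, -13.0, 164.8]
tcp_rot: [179.7, 2.3, 95.8]
ft_force: [0.6, 0.9, 0.7]
finger_gap: 0.3
time: 31.65
tool_pos: [676.3, -13.1, 164.5]
tcp_rot: [179.9, 2.3, 95.8]
ft_force: [-0.9, -0.4, -0.0]
finger_gap: 42.6
t 31.65 xb 122.2 yb -5.7 z 164.5 psi 95.82 rp [179.9   2.3] Fb -1.0 -0.3 -0.0
```

View pics/w24.png

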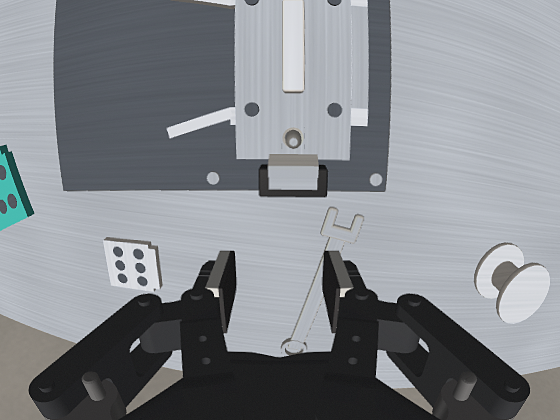

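View pics/w24a.png

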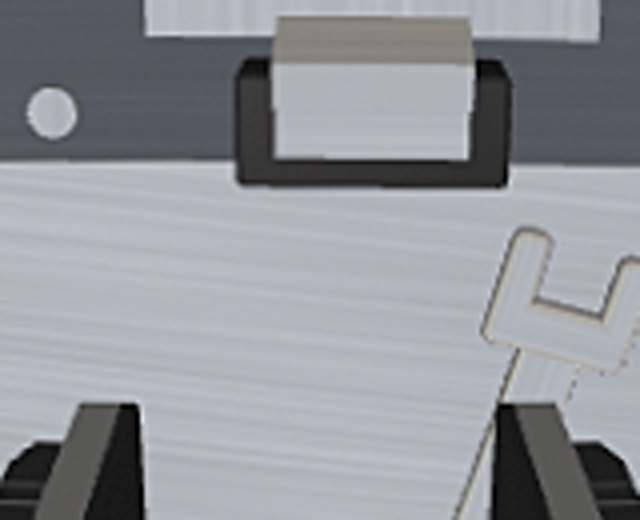

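```bash
python3 - <<'E'
from h import *
a=np.radians(5.94);c,s=np.cos(a),np.sin(a)
def b(n,px,z):
    P=onz(np.load(n+".npy"),px,z);d=P[:,:2]-[553.9,-19.2];return np.c_[c*d[:,0]+s*d[:,1],-s*d[:,0]+c*d[:,1]].round(1).tolist()
f=lambda l:[(200+(x+.5)/4-.5,150+(y+.5)/4-.5) for x,y in l]
g=lambda l:[(220+(x+.5)/6-.5,90+(y+.5)/6-.5) for x,y in l]
print("far nose",b("w24",f([(275,16),(470,17)]),38),"plate end",b("w24",f([(147,37),(600,41)]),36))
print("near nose",b("w23",g([(232,342),(520,343)]),38),"plate end",b("w23",g([(37,323),(717,325)]),36))
print("pin near tip",b("w23",g([(366,493)]),75))
E
python3 - <<'E'
import cv2
a=cv2.imread("pics/w24.png")
cv2.imwrite("pics/w24b.png",cv2.resize(a[0:170,210:380],None,fx=3.5,fy=3.5,interpolation=2))
E
```

```text
far nose [[85.9, -20.9], [85.8, 19.8]] plate end [[90.6, -48.4], [90.6, 47.8]]
near nose [[-86.6, -20.3], [-86.7, 19.8]] plate end [[-89.4, -48.4], [-89.5, 47.6]]
pin near tip [[-72.8, -0.4]]
```

View pics/w24b.png

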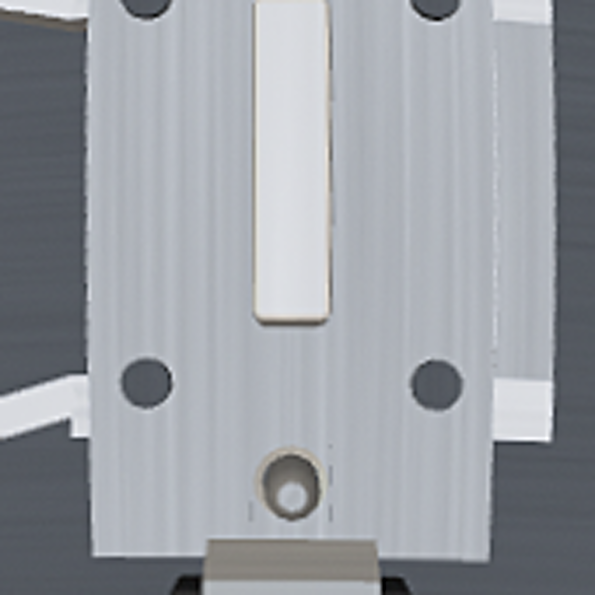

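Run:
```python
from h import *
s=sense();print(s["time"],s["tool_pos"],s["ft_force"],np.abs(s["qd"]).max())
print(hand_in())
```

```text
31.7 [676.24595206 -13.08053339 164.57288026] [ 0.23646497 -0.97939808  0.38795068] 0.2373504073139051
the job is handed in; nothing more can be done
None
```

The job is done and handed in at t = 31.7 s of the 72 s allowed; no verdict is reported.

**What I did**
- **Insert:** I pushed it along the rails with the two half-open fingers. I held it against the end stop at about 7 N, then about 15 N, with no further movement and no visible gap.
- **Top plate:** I gripped the smallest plate by its bar and lowered it over the pins, centring it by looking at the near pin's tip through the near hole.
- **Catches:** The first press (about 32 N at the wrist) passed only the far catch, because a tool tilt of about 1.7° carried over to the plate. I let go and pressed the near end of the bar with shut fingers (about 21 N) until that catch snapped over too.

**Last checks**
- **Catches:** The noses measure at bed x = +85.9 and -86.6 mm, against ±86 for fully in. Both lie over the plate ends.
- **Plate:** Its ends measure at +90.6 and -89.4 mm, so it is centred within about 1 mm. The bar top stood at z = 72.0 mm under the press, which matches home.
- **Insert:** Its front edge still shows next to the stop in the last wrist picture, but the insert itself is covered by the plate, so I could not measure its position again.
- **Bystanders:** The wrench and spool look unmoved in the last picture. I did not check the carton again; the gripper never came close to it.
- **Robot:** The gripper was well clear of everything at z = 165 mm.

**Disagreements:** The fixed cameras fitted the bed 7 mm below or the insert 5 mm below where the text has them, and the bed's position 1–4 mm from the wrist camera's. I used the wrist camera for alignment. Its two-view heights on the plate were about 2 to 6 mm off the stated ones.

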